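# Change over the caddies on the badge bench rack

## Task

First take every empty caddy out of the lipped rack (tip its near end up over the sprung lip, draw its tongue out from under the keeper) and stand them all upright on the dark mat. Then hook the caddy of round badge shells into the bay at the robot's left end of the rack and tug it straight out towards the lip with about 12 newtons to prove that it is held; then do the same with the caddy of pin bars in the bay at the robot's right end. Never pull a lip out to its stop, leave both full caddies fully down in their bays with the lips sprung back, and do not disturb the steel die, the jar or the carton.

Things in the scene. Friction and masses are not known exactly. Their poses are not given: they have to be found in the camera images.
- rack: grey fixed rack, base plate 175 (x) x 344 (y) x 10 mm, three bays side by side along y, 110 mm apart, with thin dividers 24 mm high between. Origin: on the table under the middle bay's point; x from the lips to the keeper (away from the robot), z up. A caddy in its bay lies flat on the bay floor, its tongue under the keeper at the back, its -x end behind the sprung lip
- keeper (a point): middle of the front lower edge of the steel keeper bar along the rack's back, over all bays: rack x = 50 mm, 15 mm above the bay floor. The bar is 40 mm deep (x) and 6 mm thick; a wall closes the space under it at x = 86 mm. Axes as the rack's
- bay_left (a point): centre of the left bay (rack y = +110 mm) on the bay floor, 10 mm above the table; axes as the rack's. A seated caddy's origin lies here, with 8 mm of play towards the lip, 5 mm towards the keeper, 15 mm sideways. It enters and leaves only tilted, -x end up about 11 degrees (8 to 14), tongue's end near the floor
- bay_mid (a point): the same for the middle bay (rack y = 0)
- bay_right (a point): the same for the right bay (rack y = -110 mm)
- lip_left (a joint): steel lip bar at the front of the left bay, 90 mm long, 6 thick, 14 high above the bay floor, inner face at rack x = -53 mm when home. Sprung slide: 0 = home, grows as it is pulled to rack -x (m), 1500 N/m (8 mm at 12 N; caddy friction adds up to 3 N on the tool), stop at 17 mm
- lip_mid (a joint): steel lip bar at the front of the middle bay, 90 mm long, 6 thick, 14 high above the bay floor, inner face at rack x = -53 mm when home. Sprung slide: 0 = home, grows as it is pulled to rack -x (m), 1500 N/m (8 mm at 12 N; caddy friction adds up to 3 N on the tool), stop at 17 mm
- lip_right (a joint): steel lip bar at the front of the right bay, 90 mm long, 6 thick, 14 high above the bay floor, inner face at rack x = -53 mm when home. Sprung slide: 0 = home, grows as it is pulled to rack -x (m), 1500 N/m (8 mm at 12 N; caddy friction adds up to 3 N on the tool), stop at 17 mm
- mat: fixed dark rubber mat 160 mm (x) by 360 mm (y), 3 mm thick; origin under its centre. Empties stand anywhere on it, with the caddy's origin above it
- shells: white caddy, open box 90 (x) x 76 (y) x 45 mm high, handle plate across its middle (12 mm thick in x, 60 wide, up to z = 95 mm, top 50 mm free), tongue at its foot from x = 45 to 77 mm (6 thick, 50 wide). Origin: centre of the box's underside; x to the tongue, z up. Full of steel badge shells (stacks of discs 33 mm across), 250 to 500 g. Starts on the table beyond the mat
- bars: white caddy, open box 90 (x) x 76 (y) x 45 mm high, handle plate across its middle (12 mm thick in x, 60 wide, up to z = 95 mm, top 50 mm free), tongue at its foot from x = 45 to 77 mm (6 thick, 50 wide). Origin: centre of the box's underside; x to the tongue, z up. Full of brass pin bars (62 mm long, lying along y), 250 to 500 g. Starts on the table beyond the mat
- empty_left: empty white caddy, open box 90 (x) x 76 (y) x 45 mm high, handle plate across its middle (12 mm thick in x, 60 wide, up to z = 95 mm, top 50 mm free), tongue at its foot from x = 45 to 77 mm (6 thick, 50 wide). Origin: centre of the box's underside; x to the tongue, z up. 160 g. Hooked in the left bay at the start; may be absent
- empty_mid: empty white caddy, open box 90 (x) x 76 (y) x 45 mm high, handle plate across its middle (12 mm thick in x, 60 wide, up to z = 95 mm, top 50 mm free), tongue at its foot from x = 45 to 77 mm (6 thick, 50 wide). Origin: centre of the box's underside; x to the tongue, z up. 160 g. Hooked in the middle bay at the start; may be absent
- empty_right: empty white caddy, open box 90 (x) x 76 (y) x 45 mm high, handle plate across its middle (12 mm thick in x, 60 wide, up to z = 95 mm, top 50 mm free), tongue at its foot from x = 45 to 77 mm (6 thick, 50 wide). Origin: centre of the box's underside; x to the tongue, z up. 160 g. Hooked in the right bay at the start; may be absent
- die: bystander: steel press die, a cup 68 mm across and 45 mm high; origin under its centre
- jar: bystander: clear jar with a white cap, 64 mm across, 85 mm high; origin under its centre
- carton: bystander: cardboard box 100 by 140 by 70 mm high; origin under its centre
Not all that is in view belongs to the job. What is shaped like the bars but blue or pink is not meant. Leave any purple look-alike of the shells alone.

How it is judged:
By the outcome, as a careful person would: the job done as asked, in the order asked, and still so for the second after the job is handed in, with the robot touching nothing.
Of empty_left, empty_mid, empty_right only 2 to 3 are there at a start; the rules pass over those that are not, and their reading is None.
At some moment in a run one of shells, bars may be knocked a few centimetres aside while the robot is not near it.
Once in a run the grip may slacken for a moment while it holds something.
It also fails if it takes over 210 s, if anything falls off the work surface, if the arm or the gripper's body presses on something with over 40 N, if the wrist force passes 120 N, or if a joint passes its speed limit or range.

## Robot

A 6-joint arm with a two-finger parallel gripper is mounted at the origin on the work surface. World frame = base frame: x ahead of the robot, y to its left, z up, the work surface at z = 0. Lengths are in mm, angles in rad, forces in N, time in s.
With the tool pointing down it reaches from about 375 to 975 mm from the base axis. Payload 3.8 kg.
Tool frame: the origin (TCP) lies between the finger pads; the fingertips stand 22 mm ahead of it and the grasp point (between the pads) lies 3 mm ahead of it; z points along the fingers, y is the line along which they close (so a half turn about z gives the same grasp; the last joint's range is limited). The gripper opens to 88 mm and grips with 3 to 60 N. Pads are 18 mm wide; open, the fingers measure 123 mm over their backs; the gripper's body (75 mm by 187 mm) begins 45 mm behind the grasp point.
Start: joints at [1.177, 0.264, 1.604, -0, 1.274, -0.037], TCP at [235.76, 632.483, 228.306] pointing down, gripper open.
Joint ranges: [-2.63, 2.63], [-0.94, 2.18], [0.31, 2.57], [-1.31, 4.45], [0, 2.66], [-2.55, 2.55]. Speed limits (rad/s): [2.57, 2.57, 3.14, 3.14, 3.14, 3.14].

## Interface

Orientations are given as a unit quaternion [x, y, z, w].
In Python, from rig import arm gives the robot as it stands.
- The arm moves only by the tool jog_arm, never from a script. Its arguments are lists of equal length, an entry for each row: "hand": the gripper command: -1 is shut, 1 is fully open, values between are in proportion; "dp": the shift along the tool's x, y, z in mm, a list of three; "turn": the turn about the tool's z in rad. In form: {"hand": [hand, ...], "dp": [[dx, dy, dz], ...], "turn": [turn, ...]}. A call has 1 to 5 rows; each row shifts and turns the commanded pose from where the row before left it, along the tool's axes as they then stand; what a row does not reach is not made up. A row lasts 1/8 s, in which the tool goes at most 62.5 mm and 10.7 degrees, less where a joint would pass 70% of its speed; a pose out of reach is approached as far as the arm can. A call is refused whole if a number of a shift passes 62.5 or a number of a turn 0.188, either way. A call with a gripper value outside its range is refused whole. The fingers move at their own pace and stop on an object; "squeeze" is the grip in N (left out, the last holds). Time passes only in rows, so rows that do not move let the fingers close. It gives the time, the measured TCP pose, the force, the opening and the grip force at its end, in the units of the state.
- arm.read_state(): the state, without advancing time (a new reading comes with each control period).
- arm.grab_frame(name): name is "scene" or "top" or "wrist"; returns a dict with "frame" (400x640x3 uint8, red, green, blue), "fx", "fy", "cx", "cy" (pixels), "dist_coeffs" ([k1, k2, p1, p2, k3] as OpenCV has them; the pictures are not rectified), "camera_from_world" (4x4, takes a point from world to camera coordinates); the wrist camera has in their place "T_tool_cam" (4x4, takes a point from camera to tool coordinates, whose origin is the TCP and whose axes are the flange's). Camera axes: x right, y down, z forward; pixel columns grow to the right and rows downward; lengths in mm; the calibration is good to about 2 mm. A picture is of the moment at which its call begins: read the wrist's pose just before it. There is no depth.
- arm.sign_off(): hands the job in; it is judged then, once.
Trained networks look in a picture, given as the dict that the camera call returned (one of the last four; its "shot" number tells which), for a name from the list of things; names that differ only in an ending like _2 or _b are one class to them, and where a whole thing is asked for, a point or a joint stands for the part that bears it (a point fixed in the world has none). Each returns a list of dicts, best first, with "p" (0 to 1); they miss things now and then, are a little off and sometimes report something else, mostly with a low value. They report only what shows in the picture. A call takes as long as a camera call. They do not tell look-alikes from the thing itself.
- arm.find_in(picture, label): "point" ([row, column] in pixels, amid what is visible of it).
The state is a dict: "clock": time; "q": joint angles; "joint_vel": joint speeds; "tau": joint torques, N m; "position": TCP position; "eef_rot": TCP orientation; "force": force on the tool from outside, world axes, zero at the start; "moment": the same for the moment, N m; "opening": finger opening in mm; "grasp_force": force on a finger pad.
Only numpy, scipy, OpenCV 4.12 (cv2) and the standard library are available. Lean on these libraries where they do the work, as an engineer would, in place of code of your own. Each camera call takes 0.05 s, during which the arm holds its last target. There are 200 camera calls.

## Working session

There is one attempt and no reset: what is moved stays moved. The work goes in short steps, Python scripts to look and compute and a tool call to move; the robot and the scene stay as the last step left them, time stands still between calls to the robot, and variables do not carry over. Pictures are saved under pics/ and viewed, at most 14 in all, crops included, and the job is handed in when it is done.

Besides the shell and the picture viewer there is one more tool, called after ">>>" by a JSON object that holds its "fn" and its "kwargs". jog_arm: Moves the arm, as the interface text tells. Its arguments: {"type":"object","properties":{"hand":{"type":"array","items":{"type":"number"}},"dp":{"type":"array","items":{"type":"array","items":{"type":"number"}}},"turn":{"type":"array","items":{"type":"number"}},"squeeze":{"type":"number"}},"required":["hand","dp","turn"]}

```bash
mkdir -p pics; cat > h.py <<'E'
import numpy as np, cv2
from rig import arm
from scipy.spatial.transform import Rotation as R
def cam(f):
    K=np.array([[f["fx"],0,f["cx"]],[0,f["fy"],f["cy"]],[0,0,1.]]); D=np.array(f["dist_coeffs"],float)
    if "camera_from_world" in f: T=np.array(f["camera_from_world"],float)
    else:
        s=f["st"]; W=np.eye(4); W[:3,:3]=R.from_quat(s["eef_rot"]).as_matrix(); W[:3,3]=s["position"]
        T=np.linalg.inv(W@np.array(f["T_tool_cam"]))
    return K,D,T
def grab(n):
    s=arm.read_state(); f=arm.grab_frame(n); f["st"]=s; return f
def ray(f,u,v):
    K,D,T=cam(f); p=cv2.undistortPoints(np.array([[[u,v]]],float),K,D)[0,0]
    d=T[:3,:3].T@np.array([p[0],p[1],1]); return -T[:3,:3].T@T[:3,3], d/np.linalg.norm(d)
def atz(f,u,v,z):
    c,d=ray(f,u,v); return c+d*(z-c[2])/d[2]
def proj(f,P):
    K,D,T=cam(f); return cv2.projectPoints(np.atleast_2d(np.array(P,float)),cv2.Rodrigues(T[:3,:3])[0],T[:3,3],K,D)[0][:,0]
def tri(a,b):
    rs=[ray(*a),ray(*b)]; A=sum(np.eye(3)-np.outer(d,d) for c,d in rs); y=sum((np.eye(3)-np.outer(d,d))@c for c,d in rs)
    return np.linalg.solve(A,y)
def save(f,n,box=None,s=1):
    im=f["frame"]
    if box: im=im[box[0]:box[1],box[2]:box[3]]
    cv2.imwrite("pics/"+n,cv2.resize(im,None,fx=s,fy=s)[:,:,::-1])
E
python3 - <<'E'
from h import *
print({k:np.round(v,2).tolist() for k,v in arm.read_state().items()})
a=grab("scene");b=grab("top");save(a,"s0.png",s=1.25);save(b,"t0.png",s=1.25)
for n in ["rack","mat","shells","bars","empty_left","lip_left","lip_right","die","jar","carton"]:
    print(n,[[(round(d["p"],2),np.round(d["point"]).tolist()) for d in arm.find_in(f,n)] for f in (a,b)])
print(np.round(cam(b)[2],2).tolist())
E
```

```text
{'clock': 0.0, 'q': [1.18, 0.26, 1.61, -0.0, 1.27, -0.04], 'joint_vel': [-0.0, 0.0, -0.0, 0.0, -0.0, -0.0], 'tau': [0.0, -50.21, -35.69, 0.07, 0.03, -0.0], 'position': [235.49, 631.81, 226.98], 'eef_rot': [0.18, 0.98, -0.0, -0.0], 'force': [-0.43, 0.43, 0.26], 'moment': [0.05, 0.02, 0.02], 'grasp_force': 0.0, 'opening': 87.89}
rack [[(0.89, [211.0, 442.0]), (0.5, [185.0, 440.0])], [(0.85, [229.0, 225.0]), (0.59, [178.0, 465.0])]]
mat [[(0.67, [204.0, 279.0]), (0.57, [240.0, 156.0])], [(0.93, [234.0, 360.0]), (0.47, [230.0, 202.0])]]
shells [[(0.98, [314.0, 268.0]), (0.73, [247.0, 249.0])], [(0.95, [172.0, 387.0]), (0.8, [111.0, 368.0]), (0.33, [228.0, 222.0])]]
bars [[(0.97, [242.0, 303.0]), (0.76, [268.0, 490.0]), (0.68, [161.0, 275.0]), (0.34, [213.0, 441.0])], [(0.81, [304.0, 368.0]), (0.79, [143.0, 194.0]), (0.66, [177.0, 340.0])]]
empty_left [[(0.98, [182.0, 485.0]), (0.42, [283.0, 344.0])], [(0.55, [238.0, 162.0]), (0.24, [230.0, 220.0]), (0.21, [251.0, 247.0])]]
lip_left [[(0.56, [243.0, 303.0])], [(0.65, [257.0, 163.0]), (0.52, [234.0, 359.0]), (0.44, [240.0, 163.0]), (0.37, [233.0, 219.0])]]
lip_right [[(0.43, [188.0, 442.0])], [(0.53, [250.0, 235.0])]]
die [[(0.9, [284.0, 435.0])], [(0.78, [129.0, 246.0]), (0.27, [227.0, 222.0])]]
jar [[(0.95, [282.0, 345.0]), (0.71, [246.0, 247.0]), (0.27, [192.0, 400.0]), (0.18, [209.0, 437.0])], [(0.91, [126.0, 314.0])]]
carton [[(0.76, [241.0, 156.0])], [(0.88, [179.0, 465.0])]]
[[0.02, -1.0, -0.01, -87.68], [-0.98, -0.01, -0.18, 559.89], [0.18, 0.01, -0.98, 1032.62], [0.0, 0.0, 0.0, 1.0]]
```

View pics/s0.png

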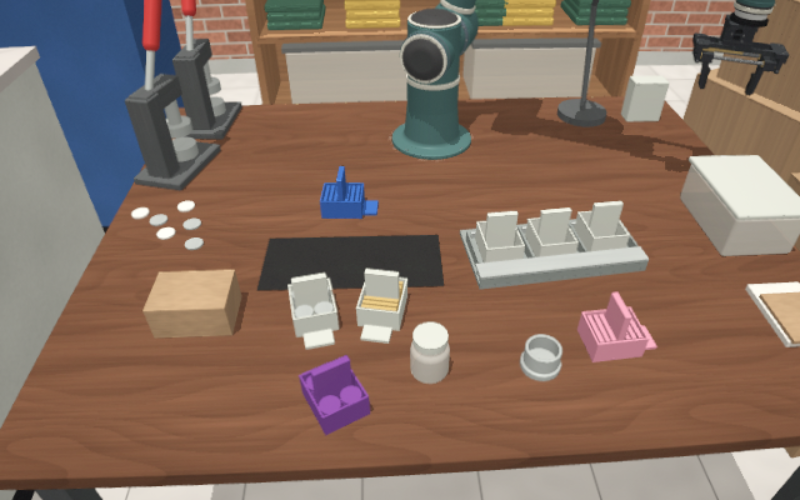

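View pics/t0.png

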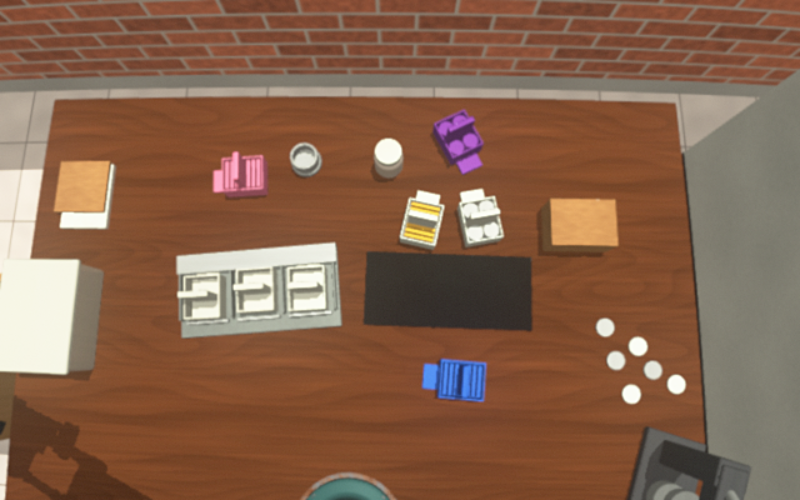

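```bash
python3 - <<'E'
from h import *
b=grab("top");save(b,"t1.png",(145,280,135,415),2.85)
E
```

```text
(no output)
```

View pics/t1.png

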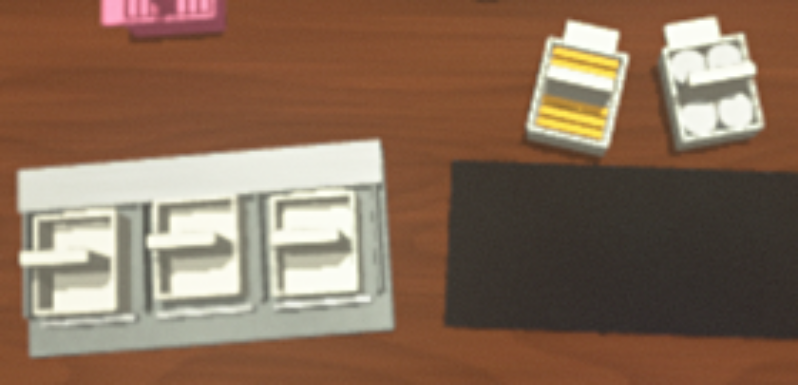

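```bash
python3 - <<'E'
from h import *
b=grab("top"); a=grab("scene")
def w(u,v,z): return np.round(atz(b,135+u/2.85,145+v/2.85,z),0)[:2]
for n,u,v,z in [("FL",30,356,10),("FR",393,329,10),("KBL",18,170,31),("KBR",380,140,31),("KFL",20,212,31),("KFR",382,185,31)]: print(n,w(u,v,z))
for n,l in {"handL":((20,253),(20,264),(94,256)),"handM":((147,236),(230,234)),"handR":((269,230),(350,232))}.items(): print(n,[w(*p,105) for p in l])
print("bars hand",[w(u,v,95) for u,v in ((551,66),(612,80),(547,80),(610,92))],"tongue tip",[w(u,v,6) for u,v in ((567,20),(619,30))])
print("shell hand",[w(u,v,95) for u,v in ((692,70),(755,66),(692,82),(755,76))],"tongue tip",[w(u,v,6) for u,v in ((665,25),(716,17))])
print("mat",[w(u,v,3) for u,v in ((453,162),(446,326))], [np.round(atz(b,u/1.25,v/1.25,3),0) for u,v in ((531,259),(531,329))])
print("die",atz(b,305/1.25,155/1.25,45),"jar",atz(b,388/1.25,152/1.25,85))
E
```

```text
FL [384. 366.]
FR [416.  24.]
KBL [558. 383.]
KBR [591.  39.]
KFL [518. 378.]
KFR [548.  36.]
handL [array([471., 342.]), array([462., 342.]), array([470., 276.])]
handM [array([488., 230.]), array([491., 157.])]
handR [array([495., 124.]), array([494.,  53.])]
bars hand [array([ 647., -119.]), array([ 635., -173.]), array([ 634., -116.]), array([ 624., -172.])] tongue tip [array([ 718., -137.]), array([ 709., -187.])]
shell hand [array([ 645., -245.]), array([ 650., -301.]), array([ 634., -245.]), array([ 640., -301.])] tongue tip [array([ 715., -232.]), array([ 723., -282.])]
mat [array([576., -28.]), array([420., -25.])] [array([ 566., -385.,    3.]), array([ 415., -381.,    3.])]
die [783.57347135 111.28581797  45.        ] jar [775.97320652 -71.33835125  85.        ]
```

>>> {"fn": "jog_arm", "kwargs": {"hand": [1,1,1,1,1], "dp": [[0,0,-15],[0,0,-15],[0,0,0],[-20.7,-45,0],[-20.7,-45,0]], "turn": [-0.153,-0.153,-0.153,0,0]}}

```text
clock: 1.88
position: [286.3, 546.5, 258.2]
eef_rot: [-0.052, 0.999, -0.0, 0.0]
force: [0.7, -0.3, 0.6]
opening: 88.1
grasp_force: 0.0
```

>>> {"fn": "jog_arm", "kwargs": {"hand": [1,1,1,1,1], "dp": [[-20.7,-45,0],[-20.7,-45,0],[-20.7,-45,0],[-20.7,-45,0],[-20.7,-45,0]], "turn": [0,0,0,0,0]}}

```text
clock: 2.5
position: [412.7, 332.5, 258.6]
eef_rot: [-0.051, 0.999, 0.0, 0.0]
force: [0.9, 0.6, 0.8]
opening: 88.4
grasp_force: 0.0
```

>>> {"fn": "jog_arm", "kwargs": {"hand": [1,1,1,1,1], "dp": [[-20.7,-45,0],[-20.7,-45,0],[-20.7,-45,0],[0,0,0],[0,0,0]], "turn": [0,0,0,0,0]}}

```text
clock: 3.12
position: [487.5, 206.1, 258.4]
eef_rot: [-0.051, 0.999, 0.0, -0.0]
force: [-0.1, 0.5, -0.1]
opening: 88.4
grasp_force: 0.0
```

```bash
cat >> h.py <<'E'
def go(x,y,z,yaw,s=None):
    """print turn, then tool-axis shift to TCP x,y,z with tool y axis at world angle 90deg+yaw"""
    s=s or arm.read_state(); M=R.from_quat(s["eef_rot"]).as_matrix(); p=np.array(s["position"])
    cur=np.arctan2(M[1,1],M[0,1]); t=cur-(np.pi/2+yaw); t=(t+np.pi/2)%np.pi-np.pi/2
    M2=M@R.from_euler("z",t).as_matrix()
    print("clk",round(s["clock"],1),"at",np.round(p,1),"turn",round(t,3),"shift",np.round(M2.T@(np.array([x,y,z])-p),1))
E
python3 - <<'E'
from h import *
w=grab("wrist"); save(w,"w0.png",s=1.25); s=w["st"]
print(np.round(s["position"],1),np.round(s["eef_rot"],4),s["clock"])
go(484,202,250,.0945,s)
for n in ["empty_mid","shells","lip_mid","rack"]: print(n,[(round(d["p"],2),np.round(d["point"]).tolist()) for d in arm.find_in(w,n)])
E
```

```text
[487.5 206.1 258.4] [-5.060e-02  9.987e-01  3.000e-04 -1.000e-04] 3.125
clk 3.1 at [487.5 206.1 258.4] turn 0.007 shift [ 3.8 -3.8  8.4]
empty_mid [(0.62, [168.0, 313.0]), (0.28, [132.0, 318.0])]
shells [(0.58, [238.0, 10.0]), (0.45, [247.0, 58.0])]
lip_mid [(0.56, [120.0, 312.0]), (0.21, [121.0, 402.0])]
rack [(0.58, [130.0, 316.0])]
```

View pics/w0.png

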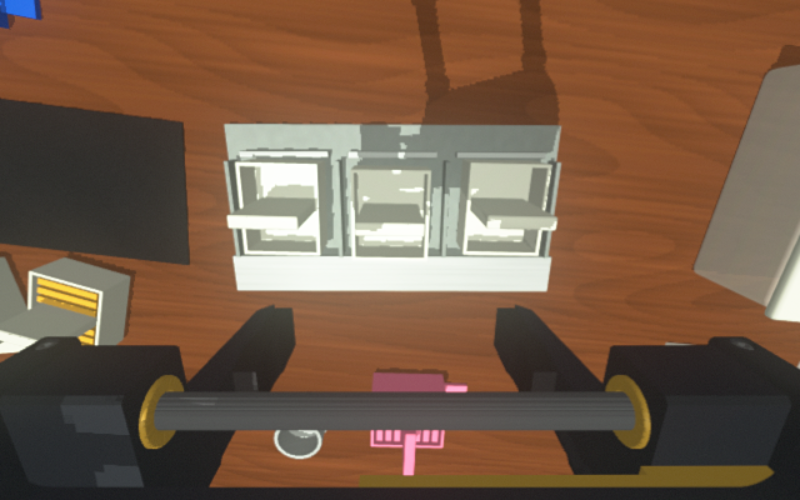

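```bash
python3 - <<'E'
from h import *
w=grab("wrist")
P=lambda u,v,z: np.round(atz(w,u/1.25,v/1.25,z)[:2],1).tolist()
print("front",P(224,124,10),P(560,126,10)); print("KF",P(234,257,31),P(551,256,31)); print("KB",P(236,290,31),P(548,290,31))
for n,l in {"R":(235,322),"M":(352,432),"L":(467,551)}.items(): print(n,[P(u,163,55) for u in l],[P(u,254,55) for u in (l[0]+6,l[1]-4)])
print("lips",[P(u,154,24) for u in (238,330,350,436,458,551)])
import math
rx=np.array([math.cos(.0945),math.sin(.0945)]);ry=np.array([-rx[1],rx[0]])
o=np.array([484,202.])
for y in (110,0,-110):
  for h in (-6,6): print(y,h,[np.round(proj(w,[*(o+rx*h+ry*(y+e)),105])[0]*1.25).tolist() for e in (-30,30)])
  print([np.round(proj(w,[*(o+rx*-53+ry*(y+e)),24])[0]*1.25).tolist() for e in (-45,45)])
E
```

```text
front [419.9, 26.0] [386.3, 367.3]
KF [555.3, 40.7] [518.6, 381.0]
KB [594.2, 41.7] [558.1, 387.0]
R [[452.3, 54.2], [443.9, 135.2]] [[542.1, 57.7], [534.0, 135.1]]
M [[441.0, 163.1], [433.2, 237.5]] [[529.8, 175.3], [522.5, 245.6]]
L [[429.8, 270.0], [421.6, 348.1]] [[517.7, 290.7], [510.0, 365.1]]
lips [[446.9, 45.0], [437.3, 137.3], [435.2, 157.4], [426.2, 243.6], [423.9, 265.6], [414.2, 358.9]]
110 -6 [[483.0, 219.0], [554.0, 219.0]]
110 6 [[482.0, 232.0], [552.0, 233.0]]
[[454.0, 155.0], [543.0, 156.0]]
0 -6 [[352.0, 217.0], [424.0, 218.0]]
0 6 [[353.0, 231.0], [423.0, 232.0]]
[[345.0, 154.0], [434.0, 155.0]]
-110 -6 [[222.0, 216.0], [293.0, 217.0]]
-110 6 [[224.0, 230.0], [294.0, 231.0]]
[[236.0, 153.0], [325.0, 154.0]]
```

```bash
python3 - <<'E'
from h import *
w=grab("wrist"); save(w,"w1.png",(90,240,170,460),2.75)
E
```

```text
(no output)
```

View pics/w1.png

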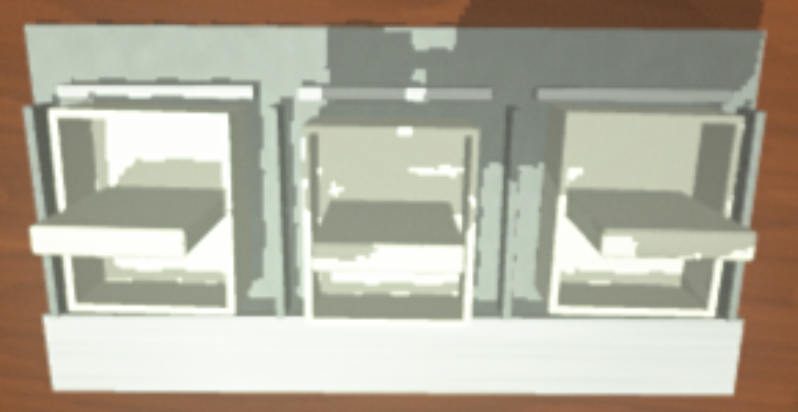

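```bash
python3 - <<'E'
from h import *
w=grab("wrist")
for n,u,v in (("R",209.5,177.3),("M",310.5,184),("L",417,178.7)):
    p=atz(w,u,v,105); print(n,np.round(p,1)); go(p[0],p[1],140,.10,w["st"])
E
```

```text
R [492.5  95.4 105. ]
clk 3.5 at [487.2 206.8 258.3] turn 0.004 shift [   5.8 -111.3  118.3]
M [488.8 202.3 105. ]
clk 3.5 at [487.2 206.8 258.3] turn 0.004 shift [ -1.1  -4.6 118.3]
L [471.3 313.8 105. ]
clk 3.5 at [487.2 206.8 258.3] turn 0.004 shift [  5.1 108.1 118.3]
```

>>> {"fn": "jog_arm", "kwargs": {"hand": [1,1,1,1,1], "dp": [[2,-50,20],[2,-50,25],[2,-11,35],[0,0,38],[0,0,0]], "turn": [0,0,0,0,0], "squeeze": 15}}

```text
clock: 4.15
position: [490.0, 94.5, 137.3]
eef_rot: [-0.051, 0.999, -0.0, -0.004]
force: [0.8, -0.1, -0.4]
opening: 88.3
grasp_force: 0.0
```

```bash
python3 - <<'E'
from h import *
w=grab("wrist"); save(w,"w2.png",s=1.0); go(492.5,95.4,85,.10,w["st"])
E
```

```text
clk 4.2 at [490.   94.5 137.3] turn 0.002 shift [-3.   0.7 52.2]
```

View pics/w2.png

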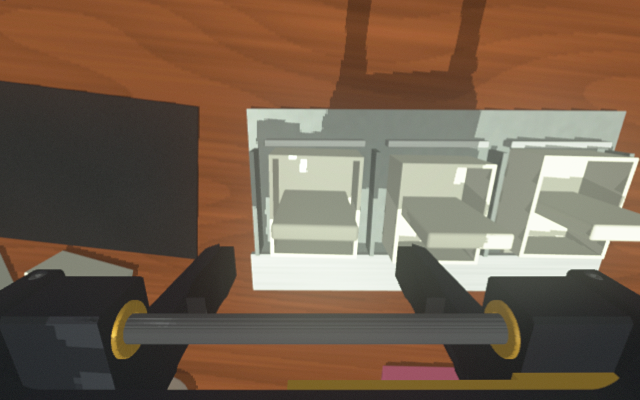

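```bash
python3 - <<'E'
from h import *
w=grab("wrist"); print(atz(w,272,228,105),atz(w,358,228,105),atz(w,315,218,105),atz(w,315,237,105), proj(w,[[492.5,95.4,105]]))
E
```

```text
[495.8911385   65.98102526 105.        ] [489.83317864 124.84877816 105.        ] [485.53809008  94.66892164 105.        ] [499.59295181  96.10703491 105.        ] [[315.02708723 227.51510793]]
```

>>> {"fn": "jog_arm", "kwargs": {"hand": [1,1,-1,-1,-1], "dp": [[-3,1,26],[0,0,26],[0,0,0],[0,0,0],[0,0,0]], "turn": [0,0,0,0,0]}}

```text
clock: 4.88
position: [497.5, 96.4, 90.4]
eef_rot: [-0.051, 0.999, -0.0, 0.002]
force: [1.0, -0.9, 1.2]
opening: 60.0
grasp_force: 0.7
```

>>> {"fn": "jog_arm", "kwargs": {"hand": [-1,-1], "dp": [[0,0,0],[0,0,0]], "turn": [0,0]}}

```text
clock: 5.12
position: [497.5, 96.2, 90.2]
eef_rot: [-0.051, 0.999, -0.0, 0.002]
force: [0.4, -1.1, 6.8]
opening: 59.3
grasp_force: 15.0
```

>>> {"fn": "jog_arm", "kwargs": {"hand": [-1,-1,-1,-1,-1], "dp": [[0,0,-5],[0,0,-4],[-5,0,-5],[-6,0,-5],[0,0,0]], "turn": [0,0,0,0,0]}}

```text
clock: 5.75
position: [507.4, 97.1, 106.4]
eef_rot: [-0.051, 0.999, -0.0, 0.0]
force: [4.6, -1.3, -12.2]
opening: 59.2
grasp_force: 15.0
```

```bash
python3 - <<'E'
from h import *
a=grab("scene"); save(a,"s1.png",(130,240,350,540),4); go(0,0,0,.1); print(a["st"]["force"])
E
```

```text
clk 5.8 at [506.9  97.1 106.1] turn 0.002 shift [514.  -45.9 106.5]
[  4.59069274  -1.25725291 -12.16966054]
```

View pics/s1.png

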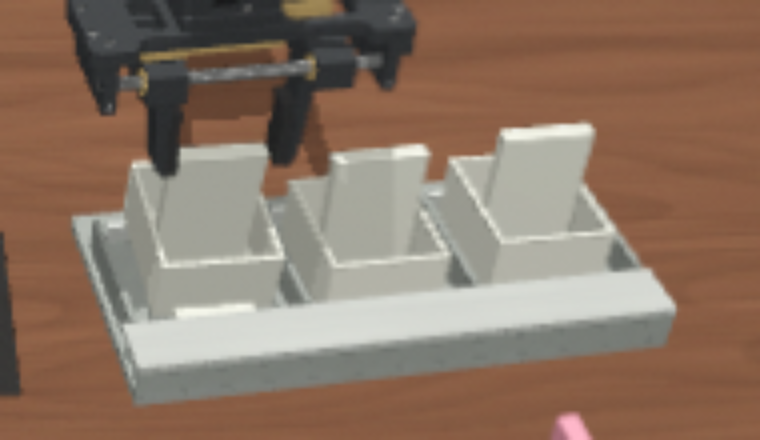

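>>> {"fn": "jog_arm", "kwargs": {"hand": [-1,-1,-1,-1], "dp": [[0,0,-2],[6,0,0],[8,0,0],[8,0,0]], "turn": [0,0,0,0]}}

```text
clock: 6.3
position: [484.1, 95.2, 109.9]
eef_rot: [-0.051, 0.999, 0.0, -0.0]
force: [-0.2, 0.8, -0.9]
opening: 59.4
grasp_force: 15.0
```

>>> {"fn": "jog_arm", "kwargs": {"hand": [-1,-1,-1,-1], "dp": [[10,0,0],[10,0,0],[10,0,0],[0,0,0]], "turn": [0,0,0,0]}}

```text
clock: 6.8
position: [454.1, 92.0, 109.3]
eef_rot: [-0.051, 0.999, 0.0, -0.0]
force: [0.0, -0.2, -1.3]
opening: 59.1
grasp_force: 15.0
```

>>> {"fn": "jog_arm", "kwargs": {"hand": [-1,-1,-1,-1,-1], "dp": [[0,0,-40],[0,0,-40],[2,-50.3,0],[2,-50.3,0],[2,-50.3,0]], "turn": [0,0,0,0,0]}}

```text
clock: 7.42
position: [465.0, -60.1, 189.8]
eef_rot: [-0.051, 0.999, -0.0, 0.001]
force: [1.0, -0.2, -2.0]
opening: 59.3
grasp_force: 15.0
```

>>> {"fn": "jog_arm", "kwargs": {"hand": [-1,-1,-1,-1,-1], "dp": [[2,-50.3,0],[2,-50.3,0],[2,-50.3,0],[2,-50.3,0],[2,-50.3,0]], "turn": [0,0,0,0,0]}}

```text
clock: 8.05
position: [480.3, -311.8, 189.3]
eef_rot: [-0.051, 0.999, -0.0, 0.0]
force: [1.0, -0.6, -0.5]
opening: 59.2
grasp_force: 15.0
```

>>> {"fn": "jog_arm", "kwargs": {"hand": [-1,-1,-1,-1], "dp": [[0,0,30],[0,0,30],[0,0,15],[0,0,0]], "turn": [0,0,0,0]}}

```text
clock: 8.55
position: [479.5, -309.2, 113.0]
eef_rot: [-0.051, 0.999, 0.001, -0.001]
force: [1.1, 0.1, -1.6]
opening: 60.1
grasp_force: 1.5
```

>>> {"fn": "jog_arm", "kwargs": {"hand": [-1,-1,-1], "dp": [[0,0,0],[0,0,0],[0,0,0]], "turn": [0,0,0]}}

```text
clock: 8.93
position: [480.9, -310.2, 115.4]
eef_rot: [-0.051, 0.999, -0.001, 0.001]
force: [0.1, -1.3, -1.1]
opening: 59.3
grasp_force: 15.0
```

```bash
python3 - <<'E'
from h import *
a=grab("scene"); save(a,"s2.png",(120,290,190,430),3.2); print(a["st"]["force"],a["st"]["grasp_force"])
E
```

```text
[ 0.07324102 -1.28451051 -1.13241134] 14.991512149572372
```

View pics/s2.png

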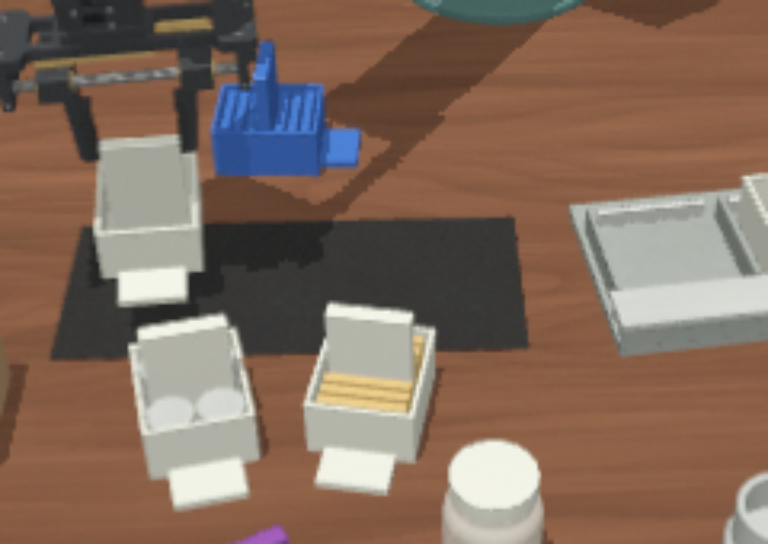

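>>> {"fn": "jog_arm", "kwargs": {"hand": [-1,-1,-1,-1], "dp": [[0,0,8],[0,0,7],[0,0,7],[0,0,0]], "turn": [0,0,0,0]}}

```text
clock: 9.48
position: [479.4, -309.4, 91.0]
eef_rot: [-0.051, 0.999, 0.001, -0.001]
force: [-0.6, 0.5, -1.7]
opening: 59.3
grasp_force: 15.0
```

>>> {"fn": "jog_arm", "kwargs": {"hand": [-1,-1,-1,-1], "dp": [[0,0,4],[0,0,3],[0,0,2],[0,0,0]], "turn": [0,0,0,0]}}

```text
clock: 9.98
position: [480.0, -310.3, 83.9]
eef_rot: [-0.051, 0.999, -0.0, -0.0]
force: [-3.0, -0.4, 3.6]
opening: 59.1
grasp_force: 15.0
```

>>> {"fn": "jog_arm", "kwargs": {"hand": [-1,-1,-1,1,1], "dp": [[0,0,2],[0,0,2],[0,0,0],[0,0,0],[0,0,0]], "turn": [0,0,0,0,0]}}

```text
clock: 10.6
position: [480.5, -309.8, 79.2]
eef_rot: [-0.051, 0.999, 0.0, 0.0]
force: [-0.4, -0.2, -0.2]
opening: 77.3
grasp_force: 0.0
```

>>> {"fn": "jog_arm", "kwargs": {"hand": [1,1,1,1,1], "dp": [[0,0,0],[0,0,-25],[0,0,-40],[0,0,-40],[0,0,-20]], "turn": [0,0,0,0,0]}}

```text
clock: 11.22
position: [481.2, -310.4, 206.5]
eef_rot: [-0.051, 0.999, -0.001, 0.001]
force: [0.1, 0.8, 0.7]
opening: 88.4
grasp_force: 0.0
```

```bash
python3 - <<'E'
from h import *
s=arm.read_state(); go(488.8,202.3,140,.10)
E
```

```text
clk 11.2 at [ 481.2 -310.4  206.5] turn 0.002 shift [-58.5 509.5  65.7]
```

>>> {"fn": "jog_arm", "kwargs": {"hand": [1,1,1,1,1], "dp": [[-5.8,51,0],[-5.8,51,0],[-5.8,51,0],[-5.8,51,0],[-5.8,51,0]], "turn": [0,0,0,0,0]}}

```text
clock: 11.85
position: [482.3, -51.5, 203.3]
eef_rot: [-0.051, 0.999, 0.0, -0.001]
force: [0.7, -0.5, 0.7]
opening: 88.2
grasp_force: 0.0
```

>>> {"fn": "jog_arm", "kwargs": {"hand": [1,1,1,1,1], "dp": [[-5.8,51,0],[-5.8,51,0],[-5.8,51,0],[-5.8,51,0],[-5.8,51,0]], "turn": [0,0,0,0,0]}}

```text
clock: 12.48
position: [485.1, 205.0, 203.2]
eef_rot: [-0.051, 0.999, -0.0, -0.001]
force: [1.2, 0.1, -0.0]
opening: 88.2
grasp_force: 0.0
```

>>> {"fn": "jog_arm", "kwargs": {"hand": [1,1,1,1], "dp": [[0,0,35],[0,0,30],[0,0,0],[0,0,0]], "turn": [0,0,0,0]}}

```text
clock: 12.98
position: [486.1, 203.4, 139.7]
eef_rot: [-0.051, 0.999, 0.0, 0.0]
force: [0.9, -0.2, 0.3]
opening: 87.9
grasp_force: 0.0
```

```bash
python3 - <<'E'
from h import *
w=grab("wrist"); t=grab("top"); save(w,"w3.png"); go(488.8,202.3,86,.10,w["st"]); save(t,"t3.png",(145,280,135,415),2.85)
E
```

```text
clk 13.0 at [486.1 203.4 139.7] turn 0.002 shift [-2.6 -1.3 53.7]
```

View pics/w3.png

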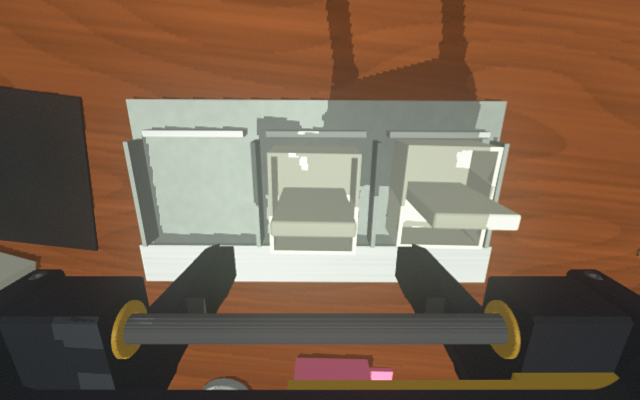

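View pics/t3.png

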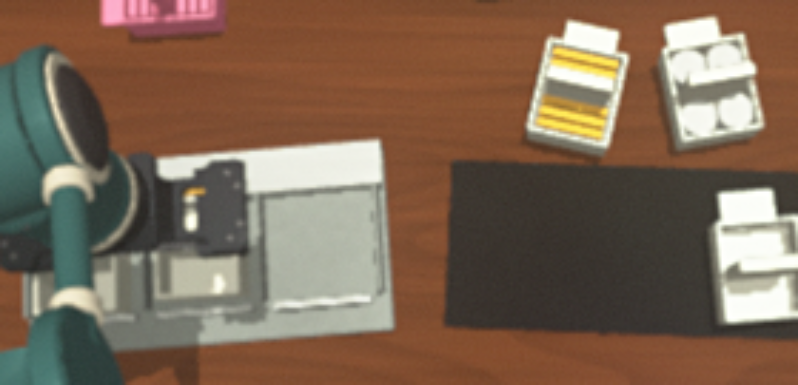

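>>> {"fn": "jog_arm", "kwargs": {"hand": [1,1,-1,-1,-1], "dp": [[-1,-1,26],[0,0,27],[0,0,0],[0,0,0],[0,0,0]], "turn": [0,0,0,0,0], "squeeze": 20}}

```text
clock: 13.7
position: [488.3, 202.8, 88.1]
eef_rot: [-0.051, 0.999, 0.0, 0.001]
force: [0.6, -2.0, 1.5]
opening: 60.1
grasp_force: 0.7
```

>>> {"fn": "jog_arm", "kwargs": {"hand": [-1,-1,-1,-1,-1], "dp": [[0,0,0],[0,0,-5],[0,0,-4],[-5,0,-5],[-6,0,-5]], "turn": [0,0,0,0,0]}}

```text
clock: 14.32
position: [497.9, 203.1, 103.4]
eef_rot: [-0.051, 0.999, -0.001, -0.0]
force: [6.9, -0.0, -20.9]
opening: 59.7
grasp_force: 20.0
```

>>> {"fn": "jog_arm", "kwargs": {"hand": [-1,-1,-1,-1], "dp": [[0,0,-2],[6,0,0],[8,0,0],[8,0,0]], "turn": [0,0,0,0]}}

```text
clock: 14.82
position: [476.4, 200.6, 104.5]
eef_rot: [-0.051, 0.999, -0.001, -0.0]
force: [-1.1, -0.2, 0.6]
opening: 52.9
grasp_force: 0.0
```

>>> {"fn": "jog_arm", "kwargs": {"hand": [1,1,1,1], "dp": [[0,0,0],[0,0,-20],[0,0,-30],[0,0,0]], "turn": [0,0,0,0]}}

```text
clock: 15.32
position: [479.0, 202.5, 161.3]
eef_rot: [-0.051, 0.999, 0.001, 0.004]
force: [-0.3, 0.2, -0.3]
opening: 88.0
grasp_force: 0.0
```

```bash
python3 - <<'E'
from h import *
a=grab("scene"); w=grab("wrist"); import cv2
im=np.vstack([cv2.resize(a["frame"][130:240,350:540],(640,370)),w["frame"][80:300]]); cv2.imwrite("pics/c4.png",im[:,:,::-1]); go(488,202,140,.1)
E
```

```text
clk 15.4 at [476.6 201.6 158.1] turn 0.002 shift [-11.3  -0.8  18.1]
```

View pics/c4.png

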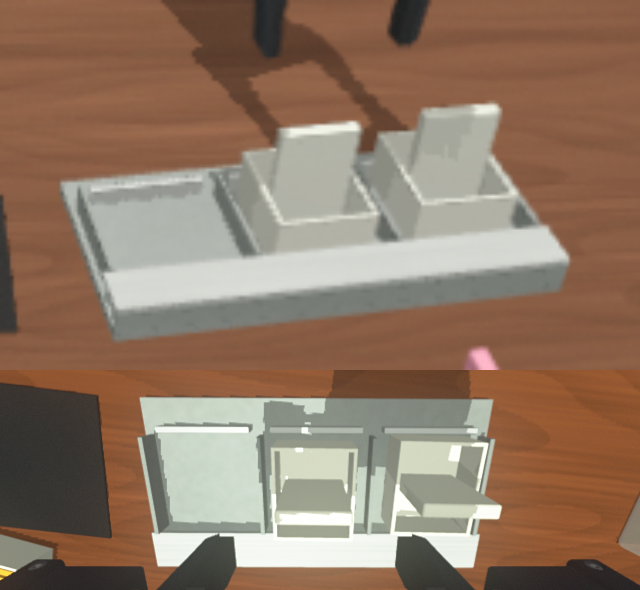

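>>> {"fn": "jog_arm", "kwargs": {"hand": [1,1,1,-1,-1], "dp": [[-10,-1,18],[0,0,28],[0,0,28],[0,0,0],[0,0,0]], "turn": [0,0,0,0,0], "squeeze": 25}}

```text
clock: 16.05
position: [486.0, 201.3, 82.7]
eef_rot: [-0.051, 0.999, -0.0, -0.001]
force: [0.0, -0.3, 0.0]
opening: 69.9
grasp_force: 0.0
```

>>> {"fn": "jog_arm", "kwargs": {"hand": [-1,-1,-1,-1,-1], "dp": [[0,0,0],[0,0,0],[3,0,-4],[3,0,-4],[0,0,0]], "turn": [0,0,0,0,0]}}

```text
clock: 16.68
position: [480.1, 200.9, 91.9]
eef_rot: [-0.051, 0.999, 0.0, 0.0]
force: [-0.4, -0.4, -1.7]
opening: 59.6
grasp_force: 25.0
```

>>> {"fn": "jog_arm", "kwargs": {"hand": [-1,-1,-1], "dp": [[-4,0,-3],[-4,0,-4],[0,0,0]], "turn": [0,0,0]}}

```text
clock: 17.05
position: [488.3, 201.3, 97.4]
eef_rot: [-0.051, 0.999, -0.0, -0.0]
force: [4.7, -0.9, -10.5]
opening: 60.2
grasp_force: 25.0
```

>>> {"fn": "jog_arm", "kwargs": {"hand": [-1,-1,-1,-1], "dp": [[0,0,-2],[0,0,-1.5],[4,0,0],[0,0,0]], "turn": [0,0,0,0]}}

```text
clock: 17.55
position: [485.9, 200.8, 98.1]
eef_rot: [-0.051, 0.999, -0.0, 0.002]
force: [18.7, 2.6, -33.5]
opening: 59.6
grasp_force: 25.0
```

>>> {"fn": "jog_arm", "kwargs": {"hand": [-1,-1,-1,-1], "dp": [[5,0,0],[6,0,0],[8,0,0],[0,0,0]], "turn": [0,0,0,0]}}

```text
clock: 18.05
position: [467.9, 199.1, 99.8]
eef_rot: [-0.051, 0.999, 0.0, 0.003]
force: [16.7, 1.9, -27.6]
opening: 58.2
grasp_force: 24.9
```

>>> {"fn": "jog_arm", "kwargs": {"hand": [-1,-1,-1], "dp": [[-10,0,3],[-6,0,3],[0,0,0]], "turn": [0,0,0]}}

```text
clock: 18.42
position: [481.6, 201.1, 96.2]
eef_rot: [-0.051, 0.999, 0.0, 0.0]
force: [-0.6, 0.6, -2.5]
opening: 58.9
grasp_force: 25.0
```

```bash
python3 - <<'E'
from h import *
a=grab("scene"); save(a,"s5.png",(140,225,390,520),6); print(a["st"]["position"],a["st"]["force"])
E
```

```text
[481.59837376 201.06145971  96.2482524 ] [-0.63272521  0.55543976 -2.45900286]
```

View pics/s5.png

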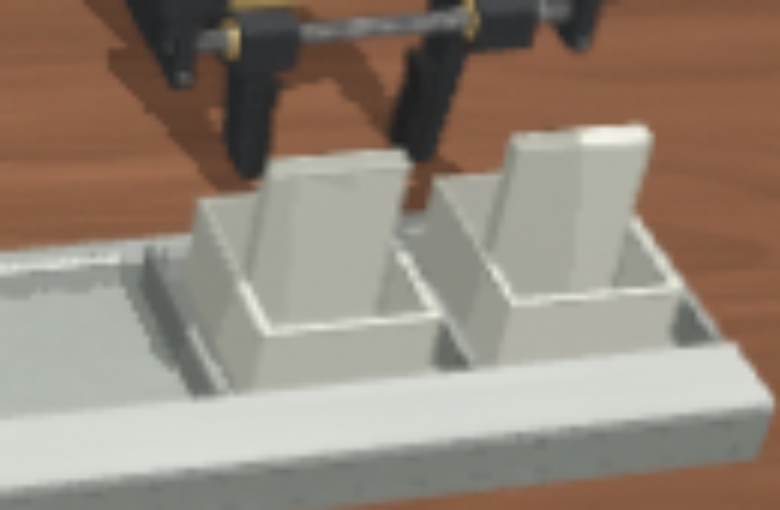

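>>> {"fn": "jog_arm", "kwargs": {"hand": [-1,-1,-1,1,1], "dp": [[0,0,6],[0,0,5],[0,0,0],[0,0,0],[0,0,0]], "turn": [0,0,0,0,0]}}

```text
clock: 19.1
position: [481.1, 200.9, 84.9]
eef_rot: [-0.051, 0.999, 0.0, 0.0]
force: [-0.3, 0.5, 0.7]
opening: 76.8
grasp_force: 0.0
```

>>> {"fn": "jog_arm", "kwargs": {"hand": [1,1,1,1], "dp": [[0,0,0],[0,0,-25],[0,0,-30],[0,0,0]], "turn": [0,0,0,0]}}

```text
clock: 19.6
position: [483.0, 201.6, 142.0]
eef_rot: [-0.051, 0.999, 0.001, 0.002]
force: [-0.4, -0.5, 0.0]
opening: 88.3
grasp_force: 0.0
```

```bash
python3 - <<'E'
from h import *
w=grab("wrist"); g=cv2.cvtColor(w["frame"],cv2.COLOR_RGB2GRAY); np.save("w.npy",w["frame"])
u0,v0=proj(w,[[488,202,105]])[0]; print(w["st"]["position"],u0,v0)
for v in range(100,262,3): print(v,np.round(g[v:v+3,int(u0)-15:int(u0)+15].mean()).astype(int),np.round(atz(w,u0,v+1,105)[:2],1)) if v>150 else print(v,int(g[v:v+3,int(u0)-15:int(u0)+15].mean()),end="; ")
E
```

```text
[482.96990335 201.55047073 141.95263879] 314.311295466188 231.4560910206653
100 108; 103 200; 106 204; 109 200; 112 196; 115 196; 118 193; 121 188; 124 183; 127 146; 130 131; 133 161; 136 175; 139 156; 142 151; 145 139; 148 138; 151 143 [432.8 196.4]
154 144 [434.7 196.6]
157 147 [436.6 196.8]
160 202 [438.6 197. ]
163 218 [440.5 197.2]
166 215 [442.5 197.4]
169 208 [444.5 197.6]
172 208 [446.4 197.8]
175 208 [448.5 198. ]
178 208 [450.5 198.2]
181 208 [452.5 198.4]
184 208 [454.5 198.6]
187 208 [456.6 198.8]
190 197 [458.7 199. ]
193 149 [460.8 199.2]
196 148 [462.9 199.5]
199 148 [465.  199.7]
202 149 [467.1 199.9]
205 149 [469.2 200.1]
208 149 [471.4 200.3]
211 150 [473.6 200.5]
214 150 [475.7 200.8]
217 151 [477.9 201. ]
220 152 [480.2 201.2]
223 152 [482.4 201.4]
226 161 [484.6 201.7]
229 203 [486.9 201.9]
232 211 [489.2 202.1]
235 226 [491.5 202.4]
238 254 [493.8 202.6]
241 233 [496.1 202.8]
244 155 [498.4 203.1]
247 155 [500.8 203.3]
250 155 [503.2 203.5]
253 188 [505.6 203.8]
256 253 [508. 204.]
259 243 [510.4 204.3]
```

>>> {"fn": "jog_arm", "kwargs": {"hand": [1,1,-1,-1,-1], "dp": [[-5,0,17],[0,0,16],[0,0,0],[0,0,0],[0,0,0]], "turn": [0,0,0,0,0], "squeeze": 6}}

```text
clock: 20.27
position: [486.4, 201.5, 107.1]
eef_rot: [-0.051, 0.999, 0.0, 0.0]
force: [-0.0, -0.2, -0.2]
opening: 60.2
grasp_force: 0.0
```

>>> {"fn": "jog_arm", "kwargs": {"hand": [-1,-1,-1,-1,-1], "dp": [[0,0,0],[4,0,-2],[4,0,-3],[0,0,-3],[0,0,0]], "turn": [0,0,0,0,0]}}

```text
clock: 20.9
position: [478.4, 200.7, 115.4]
eef_rot: [-0.051, 0.999, 0.0, 0.001]
force: [-0.4, -0.3, -0.6]
opening: 10.3
grasp_force: 0.0
```

>>> {"fn": "jog_arm", "kwargs": {"hand": [-1,-1,-1,-1,-1], "dp": [[-3,0,-3],[-4,0,-3],[-3,0,-3],[0,0,-2],[0,0,0]], "turn": [0,0,0,0,0]}}

```text
clock: 21.52
position: [488.2, 201.6, 126.0]
eef_rot: [-0.051, 0.999, 0.0, 0.0]
force: [-0.3, -0.3, -0.4]
opening: 0.4
grasp_force: 0.0
```

>>> {"fn": "jog_arm", "kwargs": {"hand": [1,1,1,1], "dp": [[0,0,-10],[0,0,-10],[0,0,0],[0,0,0]], "turn": [0,0,0,0], "squeeze": 15}}

```text
clock: 22.02
position: [488.1, 201.6, 146.0]
eef_rot: [-0.051, 0.999, 0.0, 0.0]
force: [-0.8, 0.8, -0.3]
opening: 38.5
grasp_force: 0.0
```

```bash
cat >> h.py <<'E'
def edges(f,P,Q,n=60,half=12):
    """gray profile along world segment P->Q (averaged +-half mm in y)"""
    g=cv2.cvtColor(f["frame"],cv2.COLOR_RGB2GRAY).astype(np.float32); P=np.array(P,float);Q=np.array(Q,float)
    L=np.linspace(0,1,n); d=(Q-P)/np.linalg.norm(Q-P); s=np.array([-d[1],d[0],0])
    o=[]
    for l in L:
        uv=proj(f,[P+(Q-P)*l+s*e for e in np.linspace(-half,half,9)]).astype(np.float32)
        o.append(cv2.remap(g,uv[None,:,0],uv[None,:,1],cv2.INTER_LINEAR).mean())
    return L*np.linalg.norm(Q-P),np.array(o)
E
python3 - <<'E'
from h import *
w=grab("wrist"); s=w["st"]; print(np.round(s["position"],1),s["opening"])
M=R.from_quat(s["eef_rot"]).as_matrix()
for t in ([0,44,22],[0,-44,22],[9,44,22],[-9,44,22],[0,60,22]): print(t,proj(w,[np.array(s["position"])+M@np.array(t,float)]).round())
print(np.round(w["T_tool_cam"],3).tolist())
t=grab("top")
for f,n in((w,"w"),(t,"t")):
    x,o=edges(f,[470,200.5,105],[515,205,105],31); print(n,list(zip((470+x).round().astype(int).tolist(),o.astype(int).tolist())))
save(w,"w6.png")
E
```

```text
[488.1 201.6 146. ] 38.455188514135045
[0, 44, 22] [[382. 234.]]
[0, -44, 22] [[246. 234.]]
[9, 44, 22] [[383. 221.]]
[-9, 44, 22] [[381. 246.]]
[0, 60, 22] [[407. 234.]]
[[-0.0, -0.95, -0.313, 80.093], [1.0, 0.0, -0.001, 0.703], [0.001, -0.313, 0.95, -156.343], [0.0, 0.0, 0.0, 1.0]]
w [(470, 144), (472, 145), (473, 144), (475, 144), (476, 145), (478, 144), (479, 144), (481, 144), (482, 144), (484, 144), (485, 151), (487, 189), (488, 205), (490, 206), (491, 205), (493, 204), (494, 202), (496, 200), (497, 173), (499, 144), (500, 144), (502, 144), (503, 144), (505, 144), (506, 143), (508, 169), (509, 254), (511, 250), (512, 240), (514, 241), (515, 241)]
t [(470, 130), (472, 101), (473, 76), (475, 70), (476, 70), (478, 74), (479, 75), (481, 72), (482, 67), (484, 63), (485, 58), (487, 56), (488, 55), (490, 60), (491, 64), (493, 67), (494, 68), (496, 67), (497, 65), (499, 63), (500, 61), (502, 60), (503, 60), (505, 60), (506, 60), (508, 62), (509, 62), (511, 61), (512, 62), (514, 61), (515, 61)]
```

View pics/w6.png

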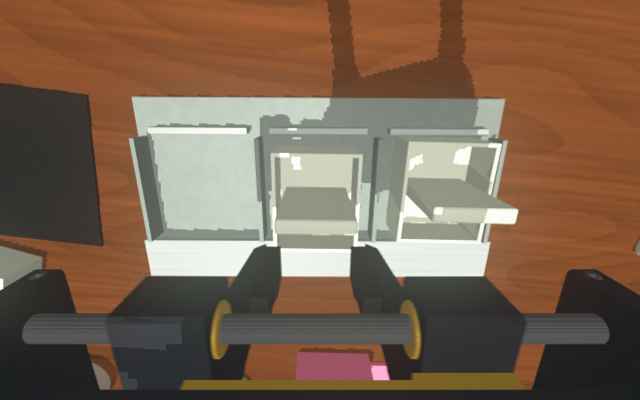

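```bash
python3 - <<'E'
from h import *
w=grab("wrist"); s=w["st"]; M=R.from_quat(s["eef_rot"]).as_matrix()
for t in ([9,20,22],[9,20,5],[9,20,-10],[0,20,22],[0,20,5],[-9,20,22]): print(t,proj(w,[np.array(s["position"])+M@np.array(t,float)]).round())
a=grab("scene")
for p,q in (([481.6,201,96.2],(390,140,6)),([480.9,-310.2,115.4],(190,120,3.2))):
  for t in ([0,-30,22],[0,30,22],[0,-38,22],[0,-38,12],[9,-38,22],[-9,-38,22]):
    uv=proj(a,[np.array(p)+M@np.array(t,float)])[0]; print(t,((uv-q[:2])*q[2]).round())
print(proj(a,[[491,202,105]]))
E
```

```text
[9, 20, 22] [[346. 221.]]
[9, 20, 5] [[348. 232.]]
[9, 20, -10] [[351. 243.]]
[0, 20, 22] [[345. 234.]]
[0, 20, 5] [[348. 246.]]
[-9, 20, 22] [[345. 246.]]
[0, -30, 22] [244. 229.]
[0, 30, 22] [380. 216.]
[0, -38, 22] [225. 231.]
[0, -38, 12] [229. 212.]
[9, -38, 22] [218. 218.]
[-9, -38, 22] [232. 244.]
[0, -30, 22] [104. 189.]
[0, 30, 22] [184. 181.]
[0, -38, 22] [ 93. 190.]
[0, -38, 12] [ 91. 179.]
[9, -38, 22] [ 94. 183.]
[-9, -38, 22] [ 93. 197.]
[[445.3614972  169.29513843]]
```

>>> {"fn": "jog_arm", "kwargs": {"hand": [1,1,1,1,1], "dp": [[-3,1,30],[0,0,26],[0,0,10],[0,0,10],[0,0,0]], "turn": [0,0,0,0,0], "squeeze": 10}}

```text
clock: 22.85
position: [490.7, 202.8, 69.5]
eef_rot: [-0.051, 0.999, -0.0, -0.0]
force: [0.4, -0.2, 0.1]
opening: 88.0
grasp_force: 0.0
```

>>> {"fn": "jog_arm", "kwargs": {"hand": [-1,-1,-1,-1,-1], "dp": [[0,0,0],[0,0,0],[0,0,0],[0,0,0],[0,0,0]], "turn": [0,0,0,0,0]}}

```text
clock: 23.48
position: [491.3, 202.9, 70.4]
eef_rot: [-0.051, 0.999, -0.0, 0.0]
force: [1.1, -1.1, 3.7]
opening: 59.9
grasp_force: 10.0
```

```bash
python3 - <<'E'
from h import *
w=grab("wrist");a=grab("scene"); np.savez("f7.npz",w=w["frame"],a=a["frame"]); print(w["st"]["position"],w["st"]["q"])
g=cv2.cvtColor(w["frame"],cv2.COLOR_RGB2GRAY)
print(g[150:300:5,225:405:10])
E
```

```text
[491.34001354 202.85512177  70.3570337 ] [ 3.44849840e-01  1.48616460e-01  2.05748989e+00 -3.11432629e-04
  9.34685720e-01 -1.32800761e+00]
[[132 110 132 132 132 133 136 135 130 134 132 133 133 130 130 128 126  85]
 [131 122 131 132 138 137 136 136 134 133 132 131 132 130 128 128 127  82]
 [132 125 129 131 140 141 139 138 139 137 139 137 137 135 134 128 128  85]
 [133 128 117 139 140 141 139 140 140 138 138 136 137 135 136 136 127  85]
 [136 130 113 198 198 198 254 199 200 201 201 201 199 195 196 190 128  87]
 [194 133 104 189 129 199 196 199 199 200 198 201 200 199 129 145 127  86]
 [195 131 101 193 131 200 198 199 199 199 199 199 199 199 123 149 128  88]
 [195 128  98 198 130 198 199 198 197 200 198 198 199 198 123 160 128  86]
 [192 129  95 198 131 196 198 198 198 198 199 199 197 198 125 183 127  86]
 [192 128  97 196 129 198 197 198 198 198 198 196 198 197 124 196 128  85]
 [194 131  95 197 128 196 196 196 198 198 197 198 199 198 125 196 130  90]
 [194 128  92 197 129 196 196 197 197 197 198 196 198 198 125 197 129  95]
 [192 130  91 197 130 175 142 140 142 148 147 151 152 196 12
[... 590 characters left out ...]
137 135 135  57  56  58]
 [193  61  61  60 135 136 137 136 136 137 136 137 135 136 134  57  56  56]
 [ 58  59  59  58 134 136 137 137 136 136 137 136 136 136 135  55  56  56]
 [ 59  59  58  88 136 136 137 136 136 137 136 137 137 135 135 102  54  57]
 [ 59  57  56 135 135 135 138 136 137 138 137 138 136 137 137 134  55  55]
 [ 56  54  57 183 185 185 184 184 184 183 184 183 182 181 181 179  54  53]
 [ 53  54  54 188 191 193 195 194 194 195 195 194 194 195 195 193  57  53]
 [ 54  54  58 185 193 192 193 194 195 194 193 194 193 192 193 191  54  51]
 [ 51  52  55 184 190 190 191 192 193 193 193 192 192 192 191 190  54  50]
 [ 49  51  55 136 151 152 145 146 147 141 144 143 140 142 143 191  50  52]]
```

>>> {"fn": "jog_arm", "kwargs": {"hand": [-1,-1,-1,-1,-1], "dp": [[2,0,-2],[2,0,-3],[2,0,-3],[0,0,-2],[0,0,0]], "turn": [0,0,0,0,0]}}

```text
clock: 24.2
position: [484.8, 202.2, 79.7]
eef_rot: [-0.051, 0.999, -0.0, -0.0]
force: [-0.3, 0.5, -2.5]
opening: 59.8
grasp_force: 10.0
```

>>> {"fn": "jog_arm", "kwargs": {"hand": [-1,-1,-1,-1], "dp": [[-3,0,-2],[-4,0,-3],[-4,0,-2],[0,0,0]], "turn": [0,0,0,0]}}

```text
clock: 24.7
position: [496.5, 203.4, 87.1]
eef_rot: [-0.051, 0.999, 0.0, 0.0]
force: [0.3, -1.2, -1.6]
opening: 60.0
grasp_force: 10.0
```

>>> {"fn": "jog_arm", "kwargs": {"hand": [-1,-1,-1,-1], "dp": [[0,0,-2],[5,0,0],[5,0,0],[0,0,0]], "turn": [0,0,0,0]}}

```text
clock: 25.2
position: [485.5, 202.6, 89.3]
eef_rot: [-0.051, 0.999, 0.0, 0.0]
force: [-0.2, -0.4, -1.4]
opening: 59.9
grasp_force: 10.0
```

>>> {"fn": "jog_arm", "kwargs": {"hand": [-1,-1,-1,-1], "dp": [[6,0,0],[6,0,0],[6,0,0],[0,0,0]], "turn": [0,0,0,0]}}

```text
clock: 25.7
position: [467.4, 200.5, 88.7]
eef_rot: [-0.051, 0.999, -0.0, -0.0]
force: [0.3, -0.1, -1.0]
opening: 60.0
grasp_force: 10.0
```

>>> {"fn": "jog_arm", "kwargs": {"hand": [-1,-1,-1,-1,-1], "dp": [[10,0,0],[15,0,0],[0,0,-40],[0,0,-40],[0.3,-40,0]], "turn": [0,0,0,0,0], "squeeze": 15}}

```text
clock: 26.32
position: [449.0, 160.1, 173.0]
eef_rot: [-0.053, 0.999, 0.001, 0.004]
force: [0.3, 0.2, -1.4]
opening: 59.8
grasp_force: 15.0
```

>>> {"fn": "jog_arm", "kwargs": {"hand": [-1,-1,-1,-1,-1], "dp": [[0.3,-52,0],[0.3,-52,0],[0.3,-52,0],[0.3,-52,0],[0.3,-52,0]], "turn": [0,0,0,0,0]}}

```text
clock: 26.95
position: [471.0, -101.8, 168.7]
eef_rot: [-0.051, 0.999, 0.0, 0.0]
force: [0.6, -0.2, -1.3]
opening: 59.5
grasp_force: 15.0
```

>>> {"fn": "jog_arm", "kwargs": {"hand": [-1,-1,-1,-1,-1], "dp": [[0.3,-52,0],[0.3,-50,0],[0,0,30],[0,0,30],[0,0,25]], "turn": [0,0,0,0,0]}}

```text
clock: 27.58
position: [480.4, -201.6, 82.5]
eef_rot: [-0.051, 0.999, 0.0, -0.001]
force: [-0.5, 0.2, -1.7]
opening: 60.0
grasp_force: 15.0
```

>>> {"fn": "jog_arm", "kwargs": {"hand": [-1,-1,-1,-1,-1], "dp": [[0,0,5],[0,0,5],[0,0,5],[0,0,5],[0,0,0]], "turn": [0,0,0,0,0]}}

```text
clock: 28.2
position: [481.6, -202.8, 66.1]
eef_rot: [-0.051, 0.999, -0.001, -0.0]
force: [-6.6, -0.2, 7.1]
opening: 59.9
grasp_force: 15.0
```

>>> {"fn": "jog_arm", "kwargs": {"hand": [-1,-1,1,1,1], "dp": [[0,0,3],[0,0,0],[0,0,0],[0,0,0],[0,0,0]], "turn": [0,0,0,0,0]}}

```text
clock: 28.82
position: [482.2, -202.2, 61.2]
eef_rot: [-0.051, 0.999, -0.0, 0.0]
force: [0.4, 0.2, -1.0]
opening: 87.1
grasp_force: 0.0
```

>>> {"fn": "jog_arm", "kwargs": {"hand": [1,1,1,1,1], "dp": [[0,0,-20],[0,0,-40],[0,0,-40],[-4,50,0],[-4,50,0]], "turn": [0,0,0,0,0]}}

```text
clock: 29.45
position: [480.2, -101.3, 161.9]
eef_rot: [-0.05, 0.999, -0.0, 0.001]
force: [0.3, -0.3, -0.2]
opening: 88.1
grasp_force: 0.0
```

>>> {"fn": "jog_arm", "kwargs": {"hand": [1,1,1,1,1], "dp": [[-4,52,0],[-4,52,0],[-4,52,0],[-4,52,0],[-4,52,0]], "turn": [0,0,0,0,0]}}

```text
clock: 30.08
position: [472.7, 160.6, 161.0]
eef_rot: [-0.051, 0.999, 0.0, 0.0]
force: [-0.0, -1.5, -0.2]
opening: 88.0
grasp_force: 0.0
```

>>> {"fn": "jog_arm", "kwargs": {"hand": [1,1,1,1,1], "dp": [[-4,52,0],[-4,52,0],[-4,52,0],[0,0,0],[0,0,0]], "turn": [0,0,0,0,0]}}

```text
clock: 30.7
position: [468.6, 314.9, 160.4]
eef_rot: [-0.052, 0.999, -0.0, -0.0]
force: [0.6, -0.4, -0.1]
opening: 88.1
grasp_force: 0.0
```

```bash
python3 - <<'E'
from h import *
w=grab("wrist"); t=grab("top"); a=grab("scene")
go(471.3,313.8,130,.1,w["st"])
x,o=edges(w,[455,311.5,105],[495,315.5,105],31,8); print(list(zip((455+x).round().astype(int).tolist(),o.astype(int).tolist())))
x,o=edges(w,[475,270,105],[467,355,105],44,3); print(list(zip((270+x).round().astype(int).tolist(),o.astype(int).tolist())))
for n in ("shells","bars","empty_left"): print(n,[(round(d["p"],2),np.round(atz(t,d["point"][1],d["point"][0],50)[:2]).tolist()) for d in arm.find_in(t,n)],[(round(d["p"],2),np.round(atz(a,d["point"][1],d["point"][0],40)[:2]).tolist()) for d in arm.find_in(a,n)])
E
```

```text
clk 30.7 at [468.6 314.9 160.4] turn 0.003 shift [-2.6 -1.3 30.4]
[(455, 146), (456, 146), (458, 147), (459, 146), (460, 146), (462, 147), (463, 147), (464, 148), (466, 182), (467, 204), (468, 209), (470, 208), (471, 207), (472, 206), (474, 205), (475, 210), (476, 209), (478, 155), (479, 149), (480, 149), (482, 149), (483, 150), (484, 149), (486, 150), (487, 149), (488, 158), (490, 250), (491, 254), (493, 247), (494, 244), (495, 245)]
[(270, 207), (272, 208), (274, 179), (276, 104), (278, 138), (280, 172), (282, 214), (284, 246), (286, 202), (288, 206), (290, 206), (292, 206), (294, 206), (296, 206), (298, 206), (300, 206), (302, 206), (304, 207), (306, 206), (308, 207), (310, 207), (312, 207), (314, 207), (316, 208), (318, 207), (320, 207), (322, 208), (324, 207), (326, 207), (328, 208), (330, 208), (332, 207), (334, 208), (336, 207), (338, 207), (339, 207), (341, 205), (343, 234), (345, 204), (347, 200), (349, 199), (351, 108), (353, 145), (355, 197)]
shells [(0.96, [819.0, -230.0]), (0.95, [654.0, -275.0]), (0.57, [492.0, -137.0])] [(0.83, [668.0, -263.0]), (0.76, [854.0, -216.0])]
bars [(0.96, [631.0, -153.0]), (0.84, [735.0, 236.0]), (0.83, [314.0, -214.0])] [(0.9, [347.0, -221.0]), (0.84, [657.0, -150.0]), (0.65, [761.0, 245.0]), (0.2, [550.0, -135.0])]
empty_left [(0.58, [441.0, 285.0])] [(0.94, [463.0, 324.0]), (0.4, [638.0, -476.0])]
```

>>> {"fn": "jog_arm", "kwargs": {"hand": [1,1,1,1,1], "dp": [[-3,-1,30],[0,0,30],[0,0,20],[0,0,10],[0,0,0]], "turn": [0,0,0,0,0], "squeeze": 10}}

```text
clock: 31.78
position: [471.7, 314.2, 70.3]
eef_rot: [-0.051, 0.999, -0.0, -0.001]
force: [0.1, -0.8, 0.8]
opening: 88.3
grasp_force: 0.0
```

>>> {"fn": "jog_arm", "kwargs": {"hand": [-1,-1,-1,-1,-1], "dp": [[0,0,0],[0,0,0],[0,0,0],[0,0,0],[0,0,0]], "turn": [0,0,0,0,0]}}

```text
clock: 32.4
position: [472.6, 314.5, 71.6]
eef_rot: [-0.051, 0.999, 0.0, 0.001]
force: [0.0, -3.0, 3.8]
opening: 60.0
grasp_force: 9.9
```

>>> {"fn": "jog_arm", "kwargs": {"hand": [-1,-1,-1,-1], "dp": [[0,0,-3],[0,0,-4],[0,0,-3],[0,0,0]], "turn": [0,0,0,0]}}

```text
clock: 32.9
position: [471.8, 314.5, 80.7]
eef_rot: [-0.051, 0.999, -0.0, -0.0]
force: [0.2, 0.2, -2.7]
opening: 59.6
grasp_force: 10.0
```

>>> {"fn": "jog_arm", "kwargs": {"hand": [-1,-1,-1,-1], "dp": [[-3,0,-2],[-4,0,-3],[-4,0,-2],[0,0,-2]], "turn": [0,0,0,0]}}

```text
clock: 33.4
position: [483.7, 315.6, 89.5]
eef_rot: [-0.051, 0.999, -0.0, 0.0]
force: [3.1, -0.5, -8.3]
opening: 59.8
grasp_force: 10.0
```

>>> {"fn": "jog_arm", "kwargs": {"hand": [-1,-1,-1,-1], "dp": [[5,0,0],[5,0,0],[5,0,0],[0,0,0]], "turn": [0,0,0,0]}}

```text
clock: 33.9
position: [467.5, 314.2, 90.0]
eef_rot: [-0.051, 0.999, 0.0, 0.0]
force: [0.8, 0.2, -0.9]
opening: 60.2
grasp_force: 10.0
```

>>> {"fn": "jog_arm", "kwargs": {"hand": [-1,-1,-1,-1], "dp": [[6,0,0],[7,0,0],[8,0,0],[0,0,0]], "turn": [0,0,0,0]}}

```text
clock: 34.4
position: [446.3, 311.8, 89.7]
eef_rot: [-0.051, 0.999, -0.0, -0.0]
force: [-0.5, -0.1, -1.6]
opening: 59.9
grasp_force: 10.0
```

>>> {"fn": "jog_arm", "kwargs": {"hand": [-1,-1,-1,-1,-1], "dp": [[10,0,0],[10,0,0],[0,0,-40],[0,0,-40],[-1.4,-40,0]], "turn": [0,0,0,0,0], "squeeze": 15}}

```text
clock: 35.02
position: [435.0, 273.0, 174.3]
eef_rot: [-0.053, 0.999, 0.002, 0.004]
force: [0.4, -0.2, -3.1]
opening: 59.9
grasp_force: 15.0
```

>>> {"fn": "jog_arm", "kwargs": {"hand": [-1,-1,-1,-1,-1], "dp": [[-1.4,-53,0],[-1.4,-53,0],[-1.4,-53,0],[-1.4,-53,0],[-1.4,-53,0]], "turn": [0,0,0,0,0]}}

```text
clock: 35.65
position: [466.2, 6.0, 169.9]
eef_rot: [-0.051, 0.999, 0.0, 0.0]
force: [0.1, -0.4, -1.0]
opening: 59.7
grasp_force: 15.0
```

>>> {"fn": "jog_arm", "kwargs": {"hand": [-1,-1,-1,-1,-1], "dp": [[-1.4,-52,0],[-1.4,-53,0],[0,0,30],[0,0,30],[0,0,25]], "turn": [0,0,0,0,0]}}

```text
clock: 36.28
position: [479.3, -96.7, 83.7]
eef_rot: [-0.051, 0.999, 0.0, -0.0]
force: [-1.3, -0.4, -1.1]
opening: 59.6
grasp_force: 15.0
```

>>> {"fn": "jog_arm", "kwargs": {"hand": [-1,-1,-1,-1,-1], "dp": [[0,0,5],[0,0,5],[0,0,5],[0,0,5],[0,0,2]], "turn": [0,0,0,0,0]}}

```text
clock: 36.9
position: [480.1, -97.2, 64.8]
eef_rot: [-0.051, 0.999, -0.0, -0.0]
force: [-5.9, -1.0, 6.2]
opening: 59.5
grasp_force: 15.0
```

>>> {"fn": "jog_arm", "kwargs": {"hand": [-1,-1,1,1,1], "dp": [[0,0,2],[0,0,0],[0,0,0],[0,0,0],[0,0,0]], "turn": [0,0,0,0,0]}}

```text
clock: 37.52
position: [480.7, -96.8, 61.1]
eef_rot: [-0.051, 0.999, -0.0, 0.0]
force: [-0.6, -0.6, 0.2]
opening: 87.0
grasp_force: 0.0
```

>>> {"fn": "jog_arm", "kwargs": {"hand": [1,1,1,1,1], "dp": [[0,0,-20],[0,0,-50],[0,0,-50],[-28,-37,-10],[-28,-37,0]], "turn": [0,0,0,0,0]}}

```text
clock: 38.15
position: [545.7, -165.6, 193.5]
eef_rot: [-0.052, 0.999, -0.001, 0.002]
force: [0.7, 0.6, -0.7]
opening: 88.2
grasp_force: 0.0
```

>>> {"fn": "jog_arm", "kwargs": {"hand": [1,1,1,1,1], "dp": [[-28,-37,0],[-28,-37,0],[-28,-37,0],[0,0,0],[0,0,0]], "turn": [0,0,0,-0.04,0]}}

```text
clock: 38.78
position: [638.4, -266.9, 189.9]
eef_rot: [-0.071, 0.998, 0.0, -0.0]
force: [-0.8, -0.3, -0.3]
opening: 88.1
grasp_force: 0.0
```

```bash
python3 - <<'E'
from h import *
w=grab("wrist"); go(642,-272,130,.14,w["st"])
for n in ("shells","bars","jar"): print(n,[(round(d["p"],2),np.round(d["point"]).tolist()) for d in arm.find_in(w,n)])
# white mask
hsv=cv2.cvtColor(w["frame"],cv2.COLOR_RGB2HSV); m=((hsv[:,:,1]<45)&(hsv[:,:,2]>110)).astype(np.uint8)
n,l,st,c=cv2.connectedComponentsWithStats(m)
for i in range(1,n):
    if st[i,4]>300: print(st[i],c[i].round())
g=cv2.cvtColor(w["frame"],cv2.COLOR_RGB2GRAY)
u,v=proj(w,[[642,-272,95]])[0].astype(int); print(u,v)
np.set_printoptions(linewidth=250); print(g[v-70:v+50:4,u-80:u+81:6])
save(w,"w8.png")
E
```

```text
clk 38.8 at [ 638.4 -266.9  189.9] turn 0.001 shift [-2.9 -5.6 59.9]
shells [(0.56, [186.0, 314.0]), (0.56, [343.0, 321.0]), (0.29, [126.0, 621.0])]
bars [(0.57, [200.0, 424.0]), (0.4, [187.0, 313.0]), (0.17, [95.0, 356.0])]
jar []
[ 245    0   90   96 6967] [290.  41.]
[  360     0   259   123 20476] [470.  49.]
[588  17  52 157 722] [617.  90.]
[ 603  101   37   82 1523] [626. 156.]
[ 272  142   77  101 6684] [312. 190.]
[ 372  149  112  100 4132] [423. 207.]
308 202
[[ 78  76  78  78  81  83  86  87  86  64  67  64  68  67  67  83  66  64  62  63  60  61  61  60  62  61  57]
 [ 76  76  77  79  82  82  83  83  80  64  66  66  66  65  63  74  64  63  63  58  61  58  59  59  59  60  58]
 [ 77  78  76  75  77  79  78  82  82  63  63  63  63  63  62  61  62  66  71  83  63  62  62  63  60  60  61]
 [ 71  72  76  77  76  78  80  76  96 105 109 115 113 113 114 113 113 113 113 110  62  64  61  61  62  60  62]
 [ 78  78  78  76  77  79  80  83 115 116 129 141 154 190 232 171 169 168 167 162  71  63  62  61  60  61  58]
 [ 77  77  78  77  81  80  80  85 138 167 132 138 102 127 168 118 143 1
[... 2004 characters left out ...]
 117 233  94  93  91  91 105 187]
 [ 79  79  82  82  86  85  84  85  85 135 122 128 153 180 210 232 237 239 244 244 233  95  95  96  93 202 239]
 [ 77  80  81  81  84  84  85  87  88 187 169 178 243 243 243 242 243 241  88  91  94  94  91  90  91 240 237]
 [ 77  78  80  80  80  82  86  87  88  91  93 128 243 242 242 242 241 241 109  94  95  93  91  89 100 238 238]
 [ 78  81  79  81  80  81  83  84  88  88  89 109 243 244 244 243 244 243 107  93  91  92  92  92 145 239 238]
 [ 75  76  77  80  82  86  88  85  85  85  88  89  89  88  89  89  92  91  93  91  88  90  91  90  90  89 211]
 [ 34  67  78  77  79  80  82  82  83  86  90  91  90  88  88  90  89  89  90  89  87  87  87  87  86  85  84]]
```

```bash
python3 - <<'E'
from h import *
w=grab("wrist")
for u,v in ((282,206),(348,206),(314,200),(314,211.5)): print(atz(w,u,v,95).round(1))
print("tongue",atz(w,298,242,6).round(),atz(w,336,242,6).round())
g=cv2.cvtColor(w["frame"],cv2.COLOR_RGB2GRAY)
for u in (288,300,315,330,344): print(u,g[192:222,u])
p=atz(w,314.5,206,95); go(p[0],p[1],56,.15,w["st"])
E
```

```text
[ 648.4 -293.9   95. ]
[ 640.1 -235.9   95. ]
[ 638.9 -266.6   95. ]
[ 649.6 -265.1   95. ]
tongue [ 725. -275.    6.] [ 718. -228.    6.]
288 [116 116 114 114 115 115 116 114 122 147 162 168 168 168 166 164 163 171
 231 241 231 228 229 228 227 229 227 228 228 228]
300 [115 117 116 117 118 116 116 117 139 155 174 239 247 245 245 244 243 242
 241 231 205 217 224 224 225 224 224 224 225 224]
315 [118 117 118 117 117 118 117 132 151 173 238 247 245 245 244 244 242 242
 237 226 225 227 227 225 214 192 154 125 115 117]
330 [117 117 116 116 117 116 123 146 161 176 237 246 245 244 243 243 242 241
 230 222 222 220 220 220 220 219 219 220 219 218]
344 [183 180 180 178 179 178 178 179 177 179 179 177 166 159 158 156 155 157
 156 160 162 159 158 147 143 144 144 143 141 141]
clk 39.0 at [ 638.1 -266.   190.9] turn -0.008 shift [ -6.2  -0.3 134.9]
```

>>> {"fn": "jog_arm", "kwargs": {"hand": [1,1,1,1,1], "dp": [[0,0,0],[-6,-2,40],[0,0,40],[0,0,35],[0,0,15]], "turn": [-0.05,0,0,0,0], "squeeze": 20}}

```text
clock: 39.65
position: [642.9, -266.2, 58.4]
eef_rot: [-0.096, 0.995, 0.001, -0.002]
force: [0.1, 0.5, -1.1]
opening: 88.2
grasp_force: 0.0
```

>>> {"fn": "jog_arm", "kwargs": {"hand": [1,-1,-1,-1,-1], "dp": [[0,0,0],[0,0,0],[0,0,0],[0,0,0],[0,0,0]], "turn": [0,0,0,0,0]}}

```text
clock: 40.28
position: [646.0, -268.7, 62.7]
eef_rot: [-0.096, 0.995, -0.001, 0.001]
force: [0.8, -3.8, 5.3]
opening: 59.8
grasp_force: 20.0
```

>>> {"fn": "jog_arm", "kwargs": {"hand": [-1,-1,-1,-1,-1], "dp": [[0,0,0],[0,0,-10],[0,0,-20],[0,0,-30],[0,0,0]], "turn": [0,0,0,0,0]}}

```text
clock: 40.9
position: [646.9, -268.0, 124.7]
eef_rot: [-0.096, 0.995, -0.001, 0.003]
force: [0.6, -0.3, -3.5]
opening: 59.5
grasp_force: 20.0
```

>>> {"fn": "jog_arm", "kwargs": {"hand": [-1,-1,-1,-1,-1], "dp": [[0,0,-30],[0,0,-25],[-1.5,46,0],[-1.5,50,0],[-1.5,50,0]], "turn": [0.093,0,0,0,0]}}

```text
clock: 41.52
position: [633.5, -120.0, 174.4]
eef_rot: [-0.049, 0.999, 0.001, -0.001]
force: [0.6, -0.6, -3.6]
opening: 59.7
grasp_force: 20.0
```

>>> {"fn": "jog_arm", "kwargs": {"hand": [-1,-1,-1,-1,-1], "dp": [[-1.5,50,0],[-1.5,50,0],[-1.5,50,0],[-1.5,50,0],[-1.5,50,0]], "turn": [0,0,0,0,0]}}

```text
clock: 42.15
position: [616.0, 129.5, 174.5]
eef_rot: [-0.05, 0.999, -0.0, -0.001]
force: [0.3, -0.3, -2.9]
opening: 59.6
grasp_force: 20.0
```

>>> {"fn": "jog_arm", "kwargs": {"hand": [-1,-1,-1,-1,-1], "dp": [[-1.5,50,0],[-1.5,50,0],[-1.5,50,0],[-1.5,50,0],[0,0,0]], "turn": [0,0,0,0,0]}}

```text
clock: 42.78
position: [601.8, 331.1, 174.2]
eef_rot: [-0.052, 0.999, 0.0, -0.001]
force: [-0.2, -0.7, -3.2]
opening: 59.4
grasp_force: 20.0
```

```bash
python3 - <<'E'
from h import *
go(605,327,110,.1)
E
```

```text
clk 42.8 at [601.8 331.1 174.2] turn 0.004 shift [-3.  -4.4 64.2]
```

>>> {"fn": "jog_arm", "kwargs": {"hand": [-1,-1,-1,-1,-1], "dp": [[-3,-4,30],[0,0,30],[0,0,15],[0,0,4],[0,0,0]], "turn": [0,0,0,0,0], "squeeze": 12}}

```text
clock: 43.4
position: [607.3, 323.7, 97.3]
eef_rot: [-0.049, 0.999, 0.0, 0.0]
force: [-0.5, 0.2, -3.2]
opening: 60.0
grasp_force: 12.0
```

>>> {"fn": "jog_arm", "kwargs": {"hand": [-1,-1,-1,-1,-1], "dp": [[-2,0,2],[-3,0,2],[-3,0,2.5],[-3,0,2.5],[0,0,0]], "turn": [0,0,0,0,0]}}

```text
clock: 44.02
position: [617.9, 324.8, 87.3]
eef_rot: [-0.05, 0.999, -0.0, -0.0]
force: [0.3, -0.0, -2.6]
opening: 60.1
grasp_force: 12.0
```

```bash
python3 - <<'E'
from h import *
a=grab("scene"); save(a,"s9.png",(150,260,400,540),5); go(605,327,110,.1)
for u,v in ((0,0),):
    p=proj(a,[[605,327,60],[605,327,115]]); print(p.round(1))
E
```

```text
clk 44.1 at [617.8 324.8  87.5] turn -0.001 shift [ 12.5   3.4 -22.5]
[[506.5 211.7]
 [512.4 193.5]]
```

View pics/s9.png

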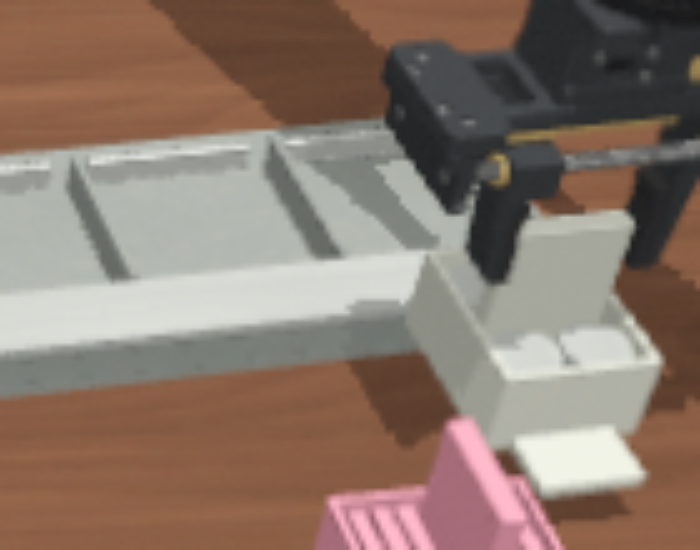

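>>> {"fn": "jog_arm", "kwargs": {"hand": [-1,-1,-1,-1,-1], "dp": [[0,0,-10],[10,0,0],[6,0,0],[0,0,3],[0,0,0]], "turn": [0,0,0,0,0]}}

```text
clock: 44.7
position: [601.5, 323.2, 94.3]
eef_rot: [-0.05, 0.999, -0.0, -0.0]
force: [-0.2, -0.9, -2.7]
opening: 59.9
grasp_force: 12.0
```

>>> {"fn": "jog_arm", "kwargs": {"hand": [-1,-1,-1], "dp": [[0,0,1.5],[0,0,1.5],[0,0,0]], "turn": [0,0,0]}}

```text
clock: 45.08
position: [603.0, 323.4, 92.7]
eef_rot: [-0.05, 0.999, 0.0, 0.001]
force: [0.7, -1.0, 0.9]
opening: 59.9
grasp_force: 12.0
```

>>> {"fn": "jog_arm", "kwargs": {"hand": [-1,-1,-1], "dp": [[-2,0,2],[-2,0,2],[0,0,0]], "turn": [0,0,0]}}

```text
clock: 45.45
position: [608.5, 323.8, 89.6]
eef_rot: [-0.05, 0.999, 0.0, 0.002]
force: [4.6, -3.3, 5.7]
opening: 59.9
grasp_force: 12.0
```

>>> {"fn": "jog_arm", "kwargs": {"hand": [-1,-1,-1,-1], "dp": [[-3,0,2],[-3,0,2],[-2,0,2],[0,0,0]], "turn": [0,0,0,0]}}

```text
clock: 45.95
position: [616.9, 324.7, 83.8]
eef_rot: [-0.05, 0.999, 0.0, 0.003]
force: [4.3, -2.8, 4.4]
opening: 59.9
grasp_force: 12.0
```

```bash
python3 - <<'E'
from h import *
a=grab("scene"); w=grab("wrist"); s=w["st"]; print(s["position"],s["force"])
# tilt check in scene: predict plate-top/tongue tip corners for tilt th ; compare with white mask of wrist (tongue tip)
g=cv2.cvtColor(a["frame"],cv2.COLOR_RGB2GRAY)
c,sn=np.cos(.1),np.sin(.1); rx=np.array([c,sn,0]); ry=np.array([-sn,c,0]); z=np.array([0,0,1.])
G=np.array(s["position"])-rx*2
for th in (0,.1,.2):
    ex=rx*np.cos(th)-z*np.sin(th); ez=rx*np.sin(th)+z*np.cos(th); o=G-ez*62.7
    print(th,"tipL,tipR,tipbase,plateTop",proj(a,[o+ex*77-ry*25+ez*6,o+ex*77+ry*25+ez*6,o+ex*45-ry*25+ez*6,o+ez*95-ry*30+ex*6,o+ex*45+ez*45-ry*38, o+ex*-45+ez*45-ry*38]).round(0).tolist())
for v in range(195,260,2): print(v,g[v,484:540:3])
E
```

```text
[616.85115941 324.67127783  83.82255097] [ 4.94741717 -1.26296951  5.5470397 ]
0 tipL,tipR,tipbase,plateTop [[508.0, 249.0], [528.0, 247.0], [502.0, 239.0], [502.0, 199.0], [501.0, 227.0], [484.0, 202.0]]
0.1 tipL,tipR,tipbase,plateTop [[506.0, 250.0], [526.0, 247.0], [500.0, 239.0], [502.0, 200.0], [500.0, 228.0], [485.0, 200.0]]
0.2 tipL,tipR,tipbase,plateTop [[504.0, 250.0], [524.0, 247.0], [499.0, 238.0], [503.0, 201.0], [499.0, 229.0], [485.0, 198.0]]
195 [140 189 203 154  38  45  41 180 193 189 189 189 189 190 100  40  43  98
 100]
197 [154 166 159  62  38  46  44 192 191 191 191 189 187 172 111  39  46  99
 101]
199 [152 175 167  37  38  45  68 174 158 154 158 158 157 158  35  40  66 105
 105]
201 [141 188 168  48  42  47 109 158 158 158 158 158 158 144  38  43  90 106
 106]
203 [140 150 167 148  41  44 135 158 158 159 158 158 158  84  39  48  73 101
 103]
205 [141 140 177 166  43  41 149 158 159 158 158 158 158  70  72  73  74  76
 109]
207 [140 140 181 165 106  91 159 158 158 158 158 158 165  73  72  74  74  74
  75]
209 [140 140 154 138 144 159 159 157 159 158 158 157 147  
[... 1399 characters left out ...]
46 246 246 151  98  97  96  96
  98]
245 [103 127 126 127 203 209 210 244 246 246 236 224 205 166  96  98  96 100
 101]
247 [153 127 128 126 165 209 173 217 178 153 117 101  86 100 100 100 101 102
 103]
249 [151 125 126 127 127 208 200 180  71  72  96  95  98 105 105 106 107 106
 107]
251 [130 126 127 127 127 193 208 121 124 105 104 106 106 106 105 106 106 106
 105]
253 [125 126 126 126 127 147 209 160 196 103 104 106 105 105 106 108 106 109
 109]
255 [186 127 126 127 128 131 148 189 155 111 109 109 109 107 108 107 107 107
 107]
257 [206 125 125 126 127 141 148 208 131 157 110 110 111 109 109 107 108 107
 105]
259 [209 125 126 128 127 147 148 189 169 196 106 106 109 107 109 108 108 109
 108]
```

>>> {"fn": "jog_arm", "kwargs": {"hand": [-1,-1,-1,-1,-1], "dp": [[-5,0,-15],[0,0,-40],[0,0,-40],[45,1,0],[45,1,0]], "turn": [0,0,0,0,0], "squeeze": 20}}

```text
clock: 46.68
position: [527.8, 318.2, 177.0]
eef_rot: [-0.049, 0.999, 0.0, -0.001]
force: [0.7, -0.2, -3.4]
opening: 59.6
grasp_force: 20.0
```

>>> {"fn": "jog_arm", "kwargs": {"hand": [-1,-1,-1,-1,-1], "dp": [[45,1,0],[41,0,0],[0,0,25],[0,0,25],[0,0,0]], "turn": [0,0,0,0,0]}}

```text
clock: 47.3
position: [440.6, 309.4, 124.2]
eef_rot: [-0.05, 0.999, -0.001, -0.003]
force: [-0.8, -0.3, -3.0]
opening: 59.9
grasp_force: 20.0
```

```bash
python3 - <<'E'
from h import *
w=grab("wrist"); s=w["st"]; go(445.6,310.9,92,.1,s); print(s["force"],s["eef_rot"])
a=grab("scene"); gs=cv2.cvtColor(a["frame"],cv2.COLOR_RGB2GRAY)
c,sn=np.cos(.1),np.sin(.1); rx=np.array([c,sn,0]); ry=np.array([-sn,c,0]); z=np.array([0,0,1.])
G=np.array(s["position"])
for th in (0,.1,.2,.3):
    ex=rx*np.cos(th)-z*np.sin(th); ez=rx*np.sin(th)+z*np.cos(th); o=G-ez*62.7-ex*2
    f=lambda x,y,zz:o+ex*x+ry*y+ez*zz
    print(th,proj(w,[f(-45,-38,45),f(-45,38,45),f(-6,0,95),f(6,0,95),f(45,0,45),f(-45,0,45)]).round(0).tolist(),proj(a,[f(77,-25,6),f(77,25,6)]).round(0).tolist())
g=cv2.cvtColor(w["frame"],cv2.COLOR_RGB2GRAY)
print(g[150:380:2,314]); print(g[150:380:2,280]); print(gs[205:250:2,470:515:3])
E
```

```text
clk 47.3 at [440.6 309.4 124.2] turn -0.001 shift [-5.4  1.1 32.1]
[-0.76762833 -0.26933874 -3.036274  ] [-0.04969214  0.9987584  -0.00144334 -0.00320546]
0 [[250.0, 163.0], [379.0, 163.0], [314.0, 266.0], [314.0, 288.0], [315.0, 295.0], [314.0, 163.0]] [[481.0, 187.0], [500.0, 185.0]]
0.1 [[248.0, 162.0], [381.0, 162.0], [314.0, 272.0], [314.0, 293.0], [315.0, 289.0], [314.0, 162.0]] [[480.0, 188.0], [498.0, 186.0]]
0.2 [[245.0, 162.0], [383.0, 162.0], [314.0, 279.0], [314.0, 297.0], [315.0, 283.0], [314.0, 162.0]] [[478.0, 188.0], [496.0, 186.0]]
0.3 [[243.0, 163.0], [385.0, 162.0], [314.0, 285.0], [314.0, 301.0], [315.0, 276.0], [314.0, 162.0]] [[476.0, 188.0], [495.0, 186.0]]
[182 182 181 181 216 224 225 211 219 212 221 212 222 226 225 226 224 225
 224 186 179 181 180 183 181 182 182 182 182 183 182 181 182 182 181 183
 182 182 182 181 182 181 181 183 182 183 182 182 182 182 184 182 182 182
 184 184 184 183 184 184 185 185 188 219 229 227 227 226 226 226 226 225
 250 251 252 250 251 250 251 251 251 254 116 103 112 109 110 116 115 112
 117 116 122 119 120 118 114 119 126 123 119 1
[... 1274 characters left out ...]
1 101]
 [100 104 105 105 103 104 102 103 101 102 100 100 100  99 100]
 [103 102 102 101 100 100 101  99  99  98  99  98  98  98  97]
 [101 101 101 100  99  98  99 131 134 100 105 104 105 104 105]
 [100 100  99 101 101 103 110 206 197 105 104 105 104 104 104]
 [105 104 102 104 105 104 115 190 206 107 102 101 101 100  99]
 [103 102 101 102 101 101 123 139 206 163 102 101 104 105 104]
 [101 100 101 100  99 101 126 125 206 207 100 100  99  99 100]
 [101 100 100 100  99 100 125 123 177 207 120 100 100 100  98]
 [101 101 101 100 101 107 126 125 127 207 194 160  98  98  97]
 [100 101  99 119 139 130 125 126 125 200 206 148 110  95  95]
 [172 176 187 172 165 127 125 124 126 163 207 161 157 102 102]]
```

>>> {"fn": "jog_arm", "kwargs": {"hand": [-1,-1,-1,-1], "dp": [[0,1,15],[0,0,10],[0,0,5],[0,0,0]], "turn": [0,0,0,0]}}

```text
clock: 47.9
position: [442.9, 311.3, 96.1]
eef_rot: [-0.05, 0.999, -0.0, -0.001]
force: [-0.4, 0.6, -2.3]
opening: 59.9
grasp_force: 20.0
```

>>> {"fn": "jog_arm", "kwargs": {"hand": [-1,-1,-1], "dp": [[0,0,2],[0,0,2],[0,0,0]], "turn": [0,0,0]}}

```text
clock: 48.28
position: [443.3, 311.5, 92.8]
eef_rot: [-0.05, 0.999, -0.0, -0.0]
force: [-0.8, -0.6, -3.1]
opening: 60.0
grasp_force: 20.0
```

>>> {"fn": "jog_arm", "kwargs": {"hand": [-1,-1,-1], "dp": [[0,0,2],[0,0,1.5],[0,0,0]], "turn": [0,0,0]}}

```text
clock: 48.65
position: [443.2, 311.5, 89.1]
eef_rot: [-0.05, 0.999, -0.0, -0.0]
force: [0.4, -0.1, -2.3]
opening: 59.8
grasp_force: 20.0
```

>>> {"fn": "jog_arm", "kwargs": {"hand": [-1,-1,-1], "dp": [[0,0,1],[0,0,0.5],[0,0,0]], "turn": [0,0,0]}}

```text
clock: 49.02
position: [443.3, 311.5, 87.8]
eef_rot: [-0.05, 0.999, -0.0, -0.0]
force: [-0.6, 0.1, -2.6]
opening: 59.8
grasp_force: 20.0
```

>>> {"fn": "jog_arm", "kwargs": {"hand": [-1,-1,-1,-1], "dp": [[-8,0,0],[-8,0,0],[-6,0,0],[0,0,0]], "turn": [0,0,0,0]}}

```text
clock: 49.52
position: [466.0, 313.8, 87.9]
eef_rot: [-0.049, 0.999, 0.0, 0.0]
force: [0.7, 0.1, -3.1]
opening: 59.9
grasp_force: 20.0
```

>>> {"fn": "jog_arm", "kwargs": {"hand": [-1,-1,-1,-1], "dp": [[-6,0,0],[-6,0,0],[-5,0,0],[0,0,0]], "turn": [0,0,0,0]}}

```text
clock: 50.02
position: [482.6, 315.5, 87.9]
eef_rot: [-0.049, 0.999, 0.0, 0.0]
force: [-0.1, 0.4, -4.2]
opening: 59.7
grasp_force: 20.0
```

>>> {"fn": "jog_arm", "kwargs": {"hand": [-1,-1,-1,-1], "dp": [[-3,0,0],[-2,0,0],[0,0,3],[0,0,0]], "turn": [0,0,0,0], "squeeze": 12}}

```text
clock: 50.52
position: [486.7, 316.1, 85.4]
eef_rot: [-0.05, 0.999, 0.0, -0.0]
force: [-3.5, -1.1, 3.1]
opening: 59.8
grasp_force: 12.0
```

>>> {"fn": "jog_arm", "kwargs": {"hand": [-1,-1,-1,-1,-1], "dp": [[2,0,3],[2,0,3],[2,0,3],[1,0,2],[0,0,0]], "turn": [0,0,0,0,0]}}

```text
clock: 51.15
position: [479.1, 315.3, 74.2]
eef_rot: [-0.05, 0.999, 0.0, -0.001]
force: [-5.9, 0.1, 4.4]
opening: 59.8
grasp_force: 12.0
```

>>> {"fn": "jog_arm", "kwargs": {"hand": [-1,-1,-1,-1], "dp": [[2,0,1.5],[1,0,1.5],[0,0,1],[0,0,0]], "turn": [0,0,0,0]}}

```text
clock: 51.65
position: [476.7, 314.9, 70.1]
eef_rot: [-0.05, 0.999, -0.0, -0.0]
force: [-6.4, -1.7, 6.3]
opening: 60.2
grasp_force: 12.0
```

```bash
cat >> h.py <<'E'
def bay(y0):
    """profiles along bay y0 (rack frame) at lip/plate heights from scene of current wrist view"""
    w=grab("wrist"); s=w["st"]; c,sn=np.cos(.1),np.sin(.1); o=np.array([486.5,204.5]); rx=np.array([c,sn]);ry=np.array([-sn,c])
    for z,a,b,n in ((24,-80,-30,51),(55,-60,60,61),(105,-15,25,41)):
        P=o+rx*a+ry*y0;Q=o+rx*b+ry*y0; x,v=edges(w,[*P,z],[*Q,z],n,6)
        print("z",z," ".join(f"{a+i:.0f}:{k:.0f}" for i,k in zip(x,v)))
E
python3 -c "
from h import *
s=arm.read_state(); print(s['position'],s['force']); bay(110)"
```

```text
[476.70416496 314.88504633  70.11731675] [-6.3943958  -1.65791092  6.29716156]
z 24 -80:185 -79:179 -78:179 -77:178 -76:185 -75:187 -74:187 -73:187 -72:188 -71:185 -70:175 -69:174 -68:174 -67:182 -66:186 -65:186 -64:182 -63:174 -62:163 -61:152 -60:147 -59:139 -58:146 -57:186 -56:200 -55:199 -54:199 -53:193 -52:151 -51:145 -50:146 -49:156 -48:158 -47:158 -46:158 -45:158 -44:158 -43:158 -42:180 -41:221 -40:225 -39:223 -38:206 -37:184 -36:175 -35:169 -34:165 -33:167 -32:169 -31:171 -30:173
z 55 -60:202 -58:205 -56:149 -54:152 -52:158 -50:158 -48:163 -46:225 -44:193 -42:169 -40:168 -38:173 -36:181 -34:187 -32:190 -30:194 -28:195 -26:195 -24:199 -22:199 -20:171 -18:164 -16:158 -14:156 -12:156 -10:156 -8:156 -6:156 -4:156 -2:156 0:156 2:156 4:156 6:156 8:157 10:157 12:158 14:158 16:158 18:158 20:184 22:214 24:221 26:221 28:220 30:220 32:219 34:220 36:184 38:157 40:252 42:255 44:247 46:249 48:244 50:247 52:246 54:245 56:249 58:107 60:95
z 105 -15:157 -14:158 -13:158 -12:158 -11:158 -10:158 -9:176 -8:206 -7:217 -6:221 -5:221 -4:221 -3:220 -2:220 -1:220 0:219 1:220 2:207 3:166 4:157 5:227 6:255 7:254 8:247 9:249 10:248 11:244 12:247 13:247 14:245 15:245 16:247 17:250 18:129 19:93 20:96 21:105 22:99 23:104 24:106 25:105
```

>>> {"fn": "jog_arm", "kwargs": {"hand": [-1,-1,-1,-1,-1], "dp": [[0,0,-1],[0,0,0],[2,0,0],[2,0,0],[0,0,0]], "turn": [0,0,0,0,0], "squeeze": 30}}

```text
clock: 52.32
position: [472.9, 314.3, 70.6]
eef_rot: [-0.05, 0.999, -0.0, -0.0]
force: [0.2, 0.8, -3.5]
opening: 59.7
grasp_force: 30.0
```

>>> {"fn": "jog_arm", "kwargs": {"hand": [-1,-1,-1,-1], "dp": [[2,0,0],[2,0,0],[2,0,0],[0,0,0]], "turn": [0,0,0,0]}}

```text
clock: 52.82
position: [468.4, 314.1, 71.5]
eef_rot: [-0.05, 0.999, 0.0, 0.001]
force: [3.9, -1.4, -2.1]
opening: 59.9
grasp_force: 30.0
```

>>> {"fn": "jog_arm", "kwargs": {"hand": [-1,-1,-1], "dp": [[2,0,0.5],[2,0,0.5],[0,0,0]], "turn": [0,0,0]}}

```text
clock: 53.2
position: [465.9, 314.2, 71.4]
eef_rot: [-0.05, 0.999, 0.001, 0.003]
force: [6.7, -1.7, -0.6]
opening: 59.5
grasp_force: 30.0
```

```bash
python3 -c "
from h import *
s=arm.read_state(); print(s['position'],s['force']); bay(110)"
```

```text
[465.89334223 314.23382663  71.44583421] [ 6.65367142 -1.70584463 -0.55003277]
z 24 -80:183 -79:183 -78:183 -77:182 -76:182 -75:181 -74:178 -73:169 -72:167 -71:168 -70:167 -69:167 -68:168 -67:167 -66:153 -65:149 -64:141 -63:135 -62:165 -61:194 -60:196 -59:194 -58:195 -57:184 -56:162 -55:158 -54:159 -53:159 -52:164 -51:208 -50:229 -49:229 -48:224 -47:201 -46:189 -45:182 -44:177 -43:175 -42:173 -41:174 -40:178 -39:180 -38:182 -37:185 -36:190 -35:194 -34:196 -33:198 -32:198 -31:201 -30:202
z 55 -60:159 -58:160 -56:229 -54:204 -52:177 -50:175 -48:178 -46:184 -44:192 -42:197 -40:200 -38:202 -36:202 -34:203 -32:206 -30:187 -28:171 -26:165 -24:160 -22:160 -20:160 -18:160 -16:160 -14:161 -12:161 -10:161 -8:161 -6:162 -4:162 -2:162 0:162 2:163 4:163 6:164 8:164 10:197 12:221 14:227 16:227 18:227 20:227 22:226 24:226 26:193 28:167 30:164 32:255 34:255 36:249 38:250 40:249 42:249 44:251 46:248 48:174 50:102 52:111 54:107 56:114 58:109 60:116
z 105 -15:227 -14:227 -13:226 -12:226 -11:226 -10:225 -9:226 -8:203 -7:169 -6:167 -5:164 -4:236 -3:255 -2:254 -1:249 0:249 1:250 2:250 3:250 4:249 5:251 6:249 7:250 8:149 9:102 10:104 11:113 12:108 13:111 14:115 15:110 16:119 17:112 18:116 19:115 20:117 21:118 22:118 23:117 24:115 25:114
```

>>> {"fn": "jog_arm", "kwargs": {"hand": [-1,-1,-1], "dp": [[2,0,0.5],[2,0,0.5],[0,0,0]], "turn": [0,0,0]}}

```text
clock: 53.62
position: [464.2, 314.2, 72.2]
eef_rot: [-0.05, 0.999, 0.001, 0.005]
force: [8.9, -4.8, 5.0]
opening: 59.6
grasp_force: 30.0
```

>>> {"fn": "jog_arm", "kwargs": {"hand": [-1,-1], "dp": [[1.5,0,0],[0,0,0]], "turn": [0,0]}}

```text
clock: 53.88
position: [463.3, 314.2, 72.7]
eef_rot: [-0.05, 0.999, 0.001, 0.006]
force: [9.9, -3.6, 6.4]
opening: 60.0
grasp_force: 30.0
```

>>> {"fn": "jog_arm", "kwargs": {"hand": [-1,-1,-1], "dp": [[2,0,0],[1.5,0,0],[0,0,0]], "turn": [0,0,0]}}

```text
clock: 54.25
position: [461.8, 314.1, 73.3]
eef_rot: [-0.05, 0.999, 0.002, 0.008]
force: [15.2, -5.3, 5.6]
opening: 59.5
grasp_force: 30.0
```

```bash
python3 -c "
from h import *
s=arm.read_state(); print(s['position'],s['force']); bay(110)"|cut -c1-420
```

```text
[461.81310948 314.07448685  73.30609304] [15.16067777 -5.26885266  5.59882001]
z 24 -80:184 -79:177 -78:175 -77:175 -76:174 -75:171 -74:171 -73:172 -72:172 -71:172 -70:172 -69:170 -68:154 -67:152 -66:151 -65:144 -64:138 -63:153 -62:187 -61:198 -60:197 -59:197 -58:192 -57:167 -56:160 -55:160 -54:159 -53:191 -52:229 -51:232 -50:232 -49:220 -48:207 -47:195 -46:188 -45:182 -44:183 -43:179 -42:179 -41:183 -40:186 -39:189 -38:192 -37:197 -36:200 -35:202 -34:205 -33:206 -32:207 -31:207 -30:208
z 55 -60:162 -58:232 -56:212 -54:185 -52:183 -50:182 -48:190 -46:196 -44:202 -42:205 -40:207 -38:207 -36:208 -34:210 -32:214 -30:176 -28:168 -26:162 -24:161 -22:161 -20:161 -18:161 -16:161 -14:161 -12:161 -10:161 -8:162 -6:162 -4:162 -2:162 0:163 2:163 4:163 6:174 8:215 10:228 12:229 14:228 16:228 18:227 20:227 22:226 24:182 26:164 28:164 30:163 32:230 34:255 36:252 38:250 40:250 42:250 44:252 46:177 48:97 50:106 52:
z 105 -15:228 -14:227 -13:227 -12:225 -11:204 -10:180 -9:168 -8:164 -7:164 -6:164 -5:227 -4:255 -3:255 -2:251 -1:250 0:250 1:250 2:249 3:251 4:252 5:180 6:100 7:99 8:107 9:106 10:104 11:111 12:108 13:112 14:110 15:112 16:113 17:113 18:116 19:116 20:116 21:114 22:114 23:113 24:111 25:116
```

>>> {"fn": "jog_arm", "kwargs": {"hand": [-1,-1,-1,-1,-1], "dp": [[0,0,0],[-5,0,0],[-5,0,0],[-4,0,0],[0,0,0]], "turn": [0,0,0,0,0]}}

```text
clock: 54.92
position: [467.8, 314.5, 70.1]
eef_rot: [-0.049, 0.999, 0.0, -0.001]
force: [-0.8, -2.9, 11.0]
opening: 59.8
grasp_force: 30.0
```

```bash
python3 -c "
from h import *
s=arm.read_state(); print(s['position'],s['force'],s['eef_rot'])"
```

```text
[467.78749713 314.48205508  70.07356361] [-0.84649727 -2.90114809 11.01819002] [-4.93815420e-02  9.98779679e-01  3.12616948e-04 -7.20498656e-04]
```

>>> {"fn": "jog_arm", "kwargs": {"hand": [-1,-1,-1,1,1], "dp": [[-3,0,0],[-2,0,0],[0,0,0],[0,0,0],[0,0,0]], "turn": [0,0,0,0,0], "squeeze": 12}}

```text
clock: 55.55
position: [472.1, 314.5, 68.0]
eef_rot: [-0.05, 0.999, -0.0, -0.001]
force: [0.7, -0.0, -0.5]
opening: 78.3
grasp_force: 0.0
```

>>> {"fn": "jog_arm", "kwargs": {"hand": [1,1,1,1,1], "dp": [[0,0,0],[0,0,-20],[0,0,-35],[0,0,-35],[0,0,0]], "turn": [0,0,0,0,0]}}

```text
clock: 56.18
position: [475.3, 315.8, 162.0]
eef_rot: [-0.049, 0.999, 0.002, 0.003]
force: [-0.6, -0.4, -0.6]
opening: 88.1
grasp_force: 0.0
```

```bash
python3 -c "
from h import *
s=arm.read_state(); print(s['position'],s['force']); bay(110); bay(0)
t=grab('top');a=grab('scene')
for n in ('bars',): print(n,[(round(d['p'],2),np.round(atz(t,d['point'][1],d['point'][0],50)[:2]).tolist()) for d in arm.find_in(t,n)],[(round(d['p'],2),np.round(atz(a,d['point'][1],d['point'][0],40)[:2]).tolist()) for d in arm.find_in(a,n)])
"
```

```text
[475.31861063 315.8435563  161.99963666] [-0.61875192 -0.40829846 -0.62710537]
z 24 -80:197 -79:197 -78:197 -77:196 -76:196 -75:196 -74:197 -73:197 -72:198 -71:197 -70:198 -69:198 -68:198 -67:198 -66:199 -65:198 -64:184 -63:153 -62:131 -61:123 -60:136 -59:164 -58:172 -57:171 -56:171 -55:160 -54:144 -53:138 -52:142 -51:170 -50:197 -49:204 -48:202 -47:195 -46:186 -45:179 -44:172 -43:166 -42:162 -41:160 -40:162 -39:163 -38:164 -37:166 -36:169 -35:171 -34:172 -33:174 -32:176 -31:177 -30:177
z 55 -60:172 -58:166 -56:138 -54:177 -52:203 -50:185 -48:169 -46:162 -44:163 -42:165 -40:170 -38:173 -36:176 -34:177 -32:178 -30:180 -28:183 -26:187 -24:181 -22:144 -20:142 -18:142 -16:142 -14:142 -12:142 -10:143 -8:143 -6:143 -4:143 -2:143 0:157 2:195 4:205 6:204 8:203 10:202 12:199 14:213 16:240 18:229 20:216 22:198 24:177 26:157 28:147 30:145 32:175 34:254 36:239 38:141 40:227 42:242 44:244 46:243 48:242 50:243 52:241 54:241 56:241 58:239 60:240
z 105 -15:169 -14:192 -13:203 -12:205 -11:204 -10:204 -9:203 -8:202 -7:201 -6:200 -5:198 -4:216 -3:239 -2:242 -1:234 0:227 1:219 2:211 3:203 4:190 5:177 6:
[... 717 characters left out ...]
00 -18:200 -16:200 -14:200 -12:200 -10:200 -8:201 -6:201 -4:201 -2:201 0:201 2:201 4:200 6:200 8:200 10:200 12:200 14:200 16:199 18:199 20:198 22:198 24:198 26:198 28:162 30:136 32:136 34:137 36:136 38:136 40:235 42:244 44:244 46:243 48:240 50:241 52:216 54:191 56:165 58:142 60:118
z 105 -15:152 -14:153 -13:153 -12:152 -11:152 -10:152 -9:153 -8:154 -7:155 -6:156 -5:156 -4:153 -3:153 -2:153 -1:153 0:154 1:154 2:155 3:154 4:154 5:155 6:154 7:135 8:127 9:127 10:129 11:133 12:136 13:137 14:131 15:136 16:214 17:239 18:241 19:241 20:242 21:241 22:239 23:238 24:240 25:241
bars [(0.9, [731.0, 246.0]), (0.86, [634.0, -156.0]), (0.69, [313.0, -217.0])] [(0.65, [663.0, -151.0]), (0.58, [757.0, 242.0])]
```

```bash
python3 -c "
from h import *
s=arm.read_state(); print(s['position'],s['eef_rot']); bay(110)
for y in (75,145):bay(y)"|cut -c1-560
```

```text
[472.08936405 313.88912612 156.84695085] [-4.95659453e-02  9.98769452e-01 -7.76188088e-04 -1.48186574e-03]
z 24 -80:200 -79:200 -78:200 -77:199 -76:200 -75:200 -74:200 -73:200 -72:200 -71:201 -70:201 -69:201 -68:201 -67:201 -66:200 -65:169 -64:146 -63:135 -62:131 -61:127 -60:133 -59:159 -58:173 -57:174 -56:173 -55:170 -54:144 -53:136 -52:139 -51:147 -50:183 -49:203 -48:207 -47:203 -46:194 -45:186 -44:177 -43:170 -42:165 -41:161 -40:160 -39:162 -38:164 -37:166 -36:171 -35:171 -34:172 -33:176 -32:177 -31:178 -30:179
z 55 -60:174 -58:170 -56:137 -54:166 -52:207 -50:192 -48:173 -46:163 -44:162 -42:166 -40:171 -38:175 -36:177 -34:179 -32:180 -30:182 -28:185 -26:188 -24:185 -22:145 -20:142 -18:142 -16:142 -14:143 -12:143 -10:143 -8:143 -6:144 -4:143 -2:143 0:144 2:174 4:202 6:206 8:205 10:204 12:203 14:198 16:230 18:230 20:217 22:203 24:181 26:161 28:147 30:146 32:154 34:252 36:249 38:146 40:213 42:243 44:244 46:243 48:243 50:244 52:242 54:241 56:242 58:240 60:241
z 105 -15:159 -14:187 -13:201 -12:206 -11:206 -10:205 -9:205 -8:204 -7:203 -6:202 -5:199 -4:202 -3:237 -2:237 -1:230 0:223 1:21
[... 1772 characters left out ...]
95 -50:170 -48:163 -46:161 -44:158 -42:161 -40:165 -38:167 -36:168 -34:168 -32:168 -30:166 -28:163 -26:161 -24:159 -22:165 -20:172 -18:172 -16:175 -14:173 -12:161 -10:159 -8:163 -6:163 -4:164 -2:180 -0:173 2:191 4:205 6:208 8:206 10:207 12:208 14:206 16:229 18:229 20:224 22:217 24:205 26:191 28:180 30:173 32:175 34:237 36:229 38:128 40:213 42:238 44:240 46:239 48:239 50:242 52:241 54:239 56:241 58:239 60:239
z 105 -15:177 -14:180 -13:179 -12:179 -11:181 -10:179 -9:180 -8:181 -7:183 -6:182 -5:183 -4:184 -3:185 -2:183 -1:185 0:185 1:183 2:183 3:184 4:183 5:183 6:184 7:179 8:169 9:166 10:167 11:174 12:178 13:176 14:150 15:135 16:180 17:230 18:236 19:238 20:239 21:239 22:238 23:238 24:240 25:242
```

>>> {"fn": "jog_arm", "kwargs": {"hand": [1,1,1,1,1], "dp": [[4,0,30],[0,0,30],[0,0,20],[0,0,7],[0,0,0]], "turn": [0,0,0,0,0], "squeeze": 10}}

```text
clock: 57.25
position: [469.0, 314.0, 71.5]
eef_rot: [-0.05, 0.999, -0.0, -0.0]
force: [0.3, -0.0, -0.0]
opening: 87.8
grasp_force: 0.0
```

>>> {"fn": "jog_arm", "kwargs": {"hand": [-1,-1,-1,-1,-1], "dp": [[0,0,0],[0,0,0],[0,0,0],[0,0,0],[0,0,0]], "turn": [0,0,0,0,0]}}

```text
clock: 57.88
position: [469.7, 314.4, 72.5]
eef_rot: [-0.05, 0.999, 0.0, 0.001]
force: [-0.4, -0.0, 3.5]
opening: 59.7
grasp_force: 10.0
```

>>> {"fn": "jog_arm", "kwargs": {"hand": [-1,-1,-1,-1,-1], "dp": [[-2,0,0],[-2,0,0],[-2,0,0],[-1,0,0],[0,0,0]], "turn": [0,0,0,0,0]}}

```text
clock: 58.5
position: [473.2, 314.6, 72.4]
eef_rot: [-0.049, 0.999, -0.0, -0.003]
force: [-10.3, -0.6, 12.5]
opening: 59.6
grasp_force: 10.0
```

>>> {"fn": "jog_arm", "kwargs": {"hand": [1,1,1,1,1], "dp": [[0,0,0],[0,0,0],[0,0,0],[0,0,-30],[0,0,-35]], "turn": [0,0,0,0,0]}}

```text
clock: 59.12
position: [475.5, 314.2, 136.2]
eef_rot: [-0.049, 0.999, -0.001, -0.001]
force: [0.9, 0.2, -0.2]
opening: 88.0
grasp_force: 0.0
```

>>> {"fn": "jog_arm", "kwargs": {"hand": [1,1,1,1], "dp": [[0,0,-25],[0,0,0],[0,0,0],[0,0,0]], "turn": [0,0,0,0]}}

```text
clock: 59.62
position: [475.1, 314.2, 159.9]
eef_rot: [-0.05, 0.999, -0.001, -0.001]
force: [-0.5, 0.1, -0.1]
opening: 87.8
grasp_force: 0.0
```

```bash
python3 -c "
from h import *
s=arm.read_state(); print(s['position'],s['eef_rot']); bay(110)
"|cut -c1-560
```

```text
[475.14126888 314.15688092 159.86676437] [-4.95269161e-02  9.98771538e-01 -7.49189389e-04 -1.39239078e-03]
z 24 -80:200 -79:199 -78:199 -77:198 -76:198 -75:198 -74:199 -73:199 -72:199 -71:199 -70:200 -69:200 -68:200 -67:200 -66:200 -65:200 -64:200 -63:197 -62:183 -61:154 -60:132 -59:123 -58:129 -57:164 -56:174 -55:173 -54:173 -53:164 -52:144 -51:138 -50:139 -49:139 -48:140 -47:159 -46:191 -45:205 -44:205 -43:198 -42:190 -41:183 -40:173 -39:168 -38:165 -37:164 -36:165 -35:164 -34:163 -33:165 -32:169 -31:173 -30:175
z 55 -60:142 -58:173 -56:169 -54:138 -52:139 -50:177 -48:206 -46:184 -44:168 -42:163 -40:165 -38:165 -36:173 -34:176 -32:177 -30:178 -28:179 -26:181 -24:184 -22:189 -20:171 -18:144 -16:142 -14:142 -12:143 -10:142 -8:143 -6:144 -4:144 -2:144 0:144 2:144 4:147 6:189 8:206 10:206 12:205 14:204 16:202 18:207 20:238 22:227 24:213 26:197 28:175 30:156 32:147 34:146 36:177 38:254 40:244 42:242 44:244 46:244 48:243 50:244 52:243 54:241 56:243 58:241 60:241
z 105 -15:144 -14:144 -13:144 -12:148 -11:175 -10:196 -9:206 -8:207 -7:206 -6:205 -5:205 -4:204 -3:203 -2:202 -1:203 0:225 1:240 2:234 3:227 4:220 5:213 6:205 7:193 8:180 9:166 10:155 11:148 12:146 13:147 14:192 15:247 16:255 17:244 18:241 19:243 20:244 21:245 22:244 23:243 24:243 25:244
```

>>> {"fn": "jog_arm", "kwargs": {"hand": [1,1,1,1,1], "dp": [[-11,-47.4,-30],[-11,-47.4,0],[-11,-47.4,0],[-11,-47.4,0],[-11,-47.4,0]], "turn": [0,0,0,0,0]}}

```text
clock: 60.3
position: [554.2, 82.9, 190.8]
eef_rot: [-0.05, 0.999, -0.0, -0.001]
force: [-0.0, -0.4, 0.2]
opening: 88.1
grasp_force: 0.0
```

>>> {"fn": "jog_arm", "kwargs": {"hand": [1,1,1,1,1], "dp": [[-11,-47.4,0],[-11,-47.4,0],[-11,-47.4,0],[-11,-47.4,0],[-11,-47.4,0]], "turn": [0,0,0,0,0]}}

```text
clock: 60.92
position: [632.4, -147.3, 190.5]
eef_rot: [-0.05, 0.999, 0.0, -0.001]
force: [0.3, 0.4, 0.2]
opening: 88.0
grasp_force: 0.0
```

>>> {"fn": "jog_arm", "kwargs": {"hand": [1,1,1,1], "dp": [[0,0,0],[0,0,0],[0,0,0],[0,0,0]], "turn": [0.157,0.157,0,0]}}

```text
clock: 61.42
position: [632.3, -145.7, 191.1]
eef_rot: [0.106, 0.994, 0.0, -0.001]
force: [0.2, 0.3, -0.1]
opening: 87.8
grasp_force: 0.0
```

```bash
python3 - <<'E'
from h import *
np.set_printoptions(linewidth=260)
w=grab("wrist"); go(635,-145,60,-.215,w["st"])
print([(round(d["p"],2),np.round(d["point"]).tolist()) for d in arm.find_in(w,"bars")])
g=cv2.cvtColor(w["frame"],cv2.COLOR_RGB2GRAY)
u,v=proj(w,[[635,-145,95]])[0].astype(int); print(u,v); print(g[v-40:v+44:2,u-66:u+67:6])
E
```

```text
clk 61.4 at [ 632.3 -145.7  191.1] turn 0.003 shift [ -2.7   1.3 131.1]
[(0.88, [207.0, 624.0]), (0.75, [188.0, 318.0])]
315 202
[[ 85  82  79  80  79  76 105  92  97 103 102  97  96  98  96 100 110 101  84  81  78  78  83]
 [ 81  80  80  81  78  80 105  97  99  94  96  95  93  95  96  98  91 108  79  80  82  87  88]
 [ 79  80  79  78  79  79 104 130 131 131 130 130 130 131 128 125 126 111  80  87  90  87  81]
 [ 79  78  78  77  77  79 105 130 137 142 197 194 140 199 194 155 139 112  86  89  85  86  82]
 [ 76  78  76  76  80  85 105 153 213 212 213 214 212 211 209 209 207 132  87  85  82  82  84]
 [ 76  74  77  83  84  86 105 116 136 136 132 130 132 132 148 149 148 137  85  86  86  85  80]
 [ 77  78  79  86  84  83 106  96  97  92  97  97  99 100  99  99  92 136  83  86  83  79  79]
 [ 76  80  82  83  83  82 107 202 136 129 137 140 185 126 129 130 146 154  86  82  81  80  77]
 [ 82  83  82  80  83  85 109 213 130 131 133 131 133 133 133 133 133 153  81  83  81  77  76]
 [ 82  82  82  84  84  84 108 214 130 132 134 133 133 131 133 132 131 153  84  81  79  77  80]
 [ 80  81  84  82  84
[... 2319 characters left out ...]
3 227 228 217  92  89  88  87  85]
 [ 78  81  83  84  86  88  90  91 215 243 242 243 243 243 243  93  94  92  90  88  88  86  83]
 [ 81  84  85  85  88  90  88  90 204 242 242 243 243 242 242  88  91  90  90  90  85  84  83]
 [ 82  85  85  88  89  88  86  90 204 243 243 243 243 242 242  86  91  89  88  86  83  79  78]
 [ 83  85  88  86  85  84  86  88 206 243 243 242 243 242 242  88  89  87  87  84  79  77  78]
 [ 83  86  85  83  84  87  87  87 205 244 243 243 244 244 243  85  84  84  83  81  80  77  77]
 [ 83  82  82  85  85  84  89  90 110 145 147 146 146 145 145  87  86  84  83  82  79  76  76]
 [ 82  84  84  82  84  86  87  87  88  87  86  86  84  85  85  84  83  83  83  81  80  80  76]]
```

>>> {"fn": "jog_arm", "kwargs": {"hand": [1,1,1,1,1], "dp": [[-5,1,45],[0,0,40],[0,0,35],[0,0,9],[0,0,0]], "turn": [0,0,0,0,0], "squeeze": 20}}

```text
clock: 62.15
position: [637.6, -145.9, 62.8]
eef_rot: [0.107, 0.994, 0.0, -0.0]
force: [-0.4, 0.9, 0.8]
opening: 88.6
grasp_force: 0.0
```

>>> {"fn": "jog_arm", "kwargs": {"hand": [1,-1,-1,-1,-1], "dp": [[0,0,0],[0,0,0],[0,0,0],[0,0,0],[0,0,0]], "turn": [0,0,0,0,0]}}

```text
clock: 62.78
position: [638.2, -145.4, 63.6]
eef_rot: [0.107, 0.994, 0.001, 0.001]
force: [0.6, 4.2, 4.2]
opening: 59.6
grasp_force: 20.0
```

>>> {"fn": "jog_arm", "kwargs": {"hand": [-1,-1,-1,-1,-1], "dp": [[0,0,0],[0,0,-10],[0,0,-40],[0,0,-50],[0,0,-10]], "turn": [0,0,0,0,0]}}

```text
clock: 63.4
position: [639.7, -147.3, 176.4]
eef_rot: [0.107, 0.994, -0.001, 0.003]
force: [0.3, -0.9, -4.1]
opening: 60.0
grasp_force: 20.0
```

```bash
python3 - <<'E'
from h import *
c,sn=np.cos(.1),np.sin(.1); o=np.array([486.5,204.5])+127*np.array([c,sn])-110*np.array([-sn,c]); print(o); go(o[0],o[1],97,.1)
E
```

```text
[623.84720482 107.72838573]
clk 63.4 at [ 639.7 -147.3  176.4] turn -0.315 shift [ -9.2 255.6  78.6]
```

>>> {"fn": "jog_arm", "kwargs": {"hand": [-1,-1,-1,-1,-1], "dp": [[0,0,0],[0,0,0],[-3,45,0],[-3,50,0],[-3,50,0]], "turn": [-0.157,-0.157,0,0,0]}}

```text
clock: 64.03
position: [630.3, -0.2, 169.6]
eef_rot: [-0.049, 0.999, -0.0, -0.002]
force: [0.8, 1.1, -4.2]
opening: 59.8
grasp_force: 20.0
```

>>> {"fn": "jog_arm", "kwargs": {"hand": [-1,-1,-1,-1,-1], "dp": [[0,50,0],[0,50,0],[0,10,30],[0,0,30],[0,0,0]], "turn": [0,0,0,0,0]}}

```text
clock: 64.65
position: [616.6, 108.0, 106.9]
eef_rot: [-0.05, 0.999, -0.001, -0.006]
force: [-0.8, -0.2, -5.1]
opening: 59.8
grasp_force: 20.0
```

```bash
python3 -c "
from h import *
go(623.8,107.7,96,.1)"
```

```text
clk 64.7 at [616.6 108.  106.9] turn -0.0 shift [-7.3 -1.  10.8]
```

>>> {"fn": "jog_arm", "kwargs": {"hand": [-1,-1,-1,-1,-1], "dp": [[-4,-1,6],[0,0,3],[0,0,0],[0,0,1.5],[0,0,0]], "turn": [0,0,0,0,0], "squeeze": 12}}

```text
clock: 65.28
position: [625.6, 108.0, 102.6]
eef_rot: [-0.05, 0.999, 0.0, 0.0]
force: [-0.5, 0.3, -5.1]
opening: 60.1
grasp_force: 12.0
```

>>> {"fn": "jog_arm", "kwargs": {"hand": [-1,-1,-1], "dp": [[0,0,1.5],[0,0,1],[0,0,0]], "turn": [0,0,0]}}

```text
clock: 65.65
position: [625.3, 108.0, 99.6]
eef_rot: [-0.05, 0.999, -0.0, -0.0]
force: [0.5, 0.7, -5.0]
opening: 59.8
grasp_force: 12.0
```

>>> {"fn": "jog_arm", "kwargs": {"hand": [-1,-1,-1,-1], "dp": [[2,0,2],[0,0,2],[0,0,1.5],[0,0,0]], "turn": [0,0,0,0]}}

```text
clock: 66.15
position: [623.5, 107.8, 94.2]
eef_rot: [-0.05, 0.999, -0.0, -0.0]
force: [-0.2, 0.4, -4.7]
opening: 59.9
grasp_force: 12.0
```

>>> {"fn": "jog_arm", "kwargs": {"hand": [-1,-1,-1], "dp": [[0,0,1],[0,0,1],[0,0,0]], "turn": [0,0,0]}}

```text
clock: 66.53
position: [624.7, 108.0, 93.5]
eef_rot: [-0.05, 0.999, 0.0, 0.001]
force: [2.2, 1.0, 0.8]
opening: 60.0
grasp_force: 12.0
```

Contact. Now the same tilting arc (+12 x, −9 z).

>>> {"fn": "jog_arm", "kwargs": {"hand": [-1,-1,-1], "dp": [[-2,0,2],[-2,0,2],[0,0,0]], "turn": [0,0,0]}}

```text
clock: 66.9
position: [630.3, 108.6, 90.3]
eef_rot: [-0.05, 0.999, 0.0, 0.003]
force: [4.2, 1.7, 4.5]
opening: 59.9
grasp_force: 12.0
```

>>> {"fn": "jog_arm", "kwargs": {"hand": [-1,-1,-1,-1], "dp": [[-3,0,2],[-3,0,2],[-2,0,2],[0,0,0]], "turn": [0,0,0,0]}}

```text
clock: 67.4
position: [638.6, 109.4, 84.2]
eef_rot: [-0.05, 0.999, 0.0, 0.003]
force: [6.9, 0.6, 4.8]
opening: 59.9
grasp_force: 12.0
```

```bash
cat > tilt.py <<'E'
from h import *
w=grab("wrist"); s=w["st"]; print(s["position"],s["force"])
g=cv2.cvtColor(w["frame"],cv2.COLOR_RGB2GRAY); c=g[140:320,305:323].mean(1)
c,sn=np.cos(.1),np.sin(.1); rx=np.array([c,sn,0]); ry=np.array([-sn,c,0]); z=np.array([0,0,1.]); G=np.array(s["position"])
for th in (0,.1,.15,.2,.25,.3):
    ex=rx*np.cos(th)-z*np.sin(th); ez=rx*np.sin(th)+z*np.cos(th); o=G-ez*63.3-ex*1
    print(th,"rim,plate back/front",proj(w,[o+ex*-45+ez*45,o+ex*-6+ez*95,o+ex*6+ez*95])[:,1].round(1))
print([(140+i,int(k)) for i,k in enumerate(g[140:320,305:323].mean(1)) if i%2==0])
E
python3 tilt.py
```

```text
[638.56327936 109.37064747  84.15415578] [6.91532422 0.56356074 4.79663597]
0 rim,plate back/front [164.6 267.7 289.5]
0.1 rim,plate back/front [163.5 274.2 294.2]
0.15 rim,plate back/front [163.2 277.4 296.3]
0.2 rim,plate back/front [163.2 280.4 298.2]
0.25 rim,plate back/front [163.4 283.3 300. ]
0.3 rim,plate back/front [163.8 286.1 301.6]
[(140, 160), (142, 160), (144, 160), (146, 160), (148, 159), (150, 158), (152, 158), (154, 158), (156, 157), (158, 157), (160, 168), (162, 196), (164, 196), (166, 148), (168, 128), (170, 145), (172, 158), (174, 158), (176, 157), (178, 157), (180, 157), (182, 135), (184, 127), (186, 126), (188, 152), (190, 156), (192, 155), (194, 155), (196, 155), (198, 133), (200, 125), (202, 124), (204, 151), (206, 154), (208, 154), (210, 155), (212, 155), (214, 151), (216, 151), (218, 151), (220, 151), (222, 151), (224, 151), (226, 151), (228, 151), (230, 151), (232, 151), (234, 151), (236, 151), (238, 151), (240, 151), (242, 151), (244, 151), (246, 151), (248, 151), (250, 151), (252, 151), (254, 151), (256, 151), (258, 151), (260, 151), (262, 151), (264, 150), (266, 151), (268, 150), (270, 150), (272, 150), (274, 150), (276, 153), (278, 182), (280, 196), (282, 193), (284, 191), (286, 191), (288, 191), (290, 190), (292, 189), (294, 176), (296, 100), (298, 100), (300, 100), (302, 99), (304, 98), (306, 96), (308, 95), (310, 91), (312, 73), (314, 69), (316, 71), (318, 80)]
```

>>> {"fn": "jog_arm", "kwargs": {"hand": [-1,-1,-1,-1,-1], "dp": [[-5,0,-15],[0,0,-40],[0,0,-40],[45,0,0],[45,0,0]], "turn": [0,0,0,0,0], "squeeze": 20}}

```text
clock: 68.08
position: [548.2, 100.2, 176.3]
eef_rot: [-0.05, 0.999, -0.0, -0.002]
force: [-0.5, -0.1, -4.0]
opening: 59.8
grasp_force: 20.0
```

>>> {"fn": "jog_arm", "kwargs": {"hand": [-1,-1,-1,-1,-1], "dp": [[45,0,0],[43,0,0],[0,0,25],[0,0,25],[0,0,0]], "turn": [0,0,0,0,0]}}

```text
clock: 68.7
position: [458.9, 91.2, 124.0]
eef_rot: [-0.05, 0.999, -0.0, -0.005]
force: [-0.8, 0.7, -4.8]
opening: 59.7
grasp_force: 20.0
```

>>> {"fn": "jog_arm", "kwargs": {"hand": [-1,-1,-1,-1], "dp": [[0,0,15],[0,0,10],[0,0,3],[0,0,0]], "turn": [0,0,0,0]}}

```text
clock: 69.2
position: [463.2, 91.9, 99.2]
eef_rot: [-0.05, 0.999, -0.0, -0.0]
force: [0.1, 0.5, -5.3]
opening: 59.7
grasp_force: 20.0
```

```bash
python3 -c "
from h import *
go(464.6,91.8,88.5,.1)"; python3 tilt.py | tail -1 | cut -c1-1000
```

```text
clk 69.2 at [463.2  91.9  99.2] turn -0.001 shift [-1.4 -0.2 10.7]
[(140, 186), (142, 186), (144, 187), (146, 187), (148, 186), (150, 187), (152, 187), (154, 188), (156, 187), (158, 187), (160, 208), (162, 230), (164, 231), (166, 170), (168, 152), (170, 175), (172, 189), (174, 189), (176, 189), (178, 189), (180, 189), (182, 162), (184, 155), (186, 154), (188, 185), (190, 190), (192, 190), (194, 190), (196, 190), (198, 165), (200, 155), (202, 155), (204, 186), (206, 190), (208, 190), (210, 190), (212, 190), (214, 189), (216, 189), (218, 189), (220, 189), (222, 189), (224, 190), (226, 189), (228, 190), (230, 190), (232, 190), (234, 189), (236, 190), (238, 190), (240, 190), (242, 190), (244, 190), (246, 191), (248, 190), (250, 191), (252, 191), (254, 191), (256, 191), (258, 191), (260, 191), (262, 192), (264, 192), (266, 192), (268, 192), (270, 192), (272, 192), (274, 192), (276, 203), (278, 232), (280, 234), (282, 233), (284, 232), (286, 232), (288, 232), (290, 232), (292, 231), (294, 209), (296, 167), (298, 152), (300, 192), (302, 252), (304, 252), (30
```

>>> {"fn": "jog_arm", "kwargs": {"hand": [-1,-1,-1,-1], "dp": [[0,0,5],[0,0,3.5],[0,0,2],[0,0,0]], "turn": [0,0,0,0]}}

```text
clock: 69.75
position: [463.0, 91.8, 88.5]
eef_rot: [-0.05, 0.999, -0.0, -0.0]
force: [0.2, 0.4, -4.9]
opening: 59.9
grasp_force: 20.0
```

>>> {"fn": "jog_arm", "kwargs": {"hand": [-1,-1,-1,-1], "dp": [[-8,0,0],[-8,0,0],[-6,0,0],[0,0,0]], "turn": [0,0,0,0]}}

```text
clock: 70.25
position: [486.0, 94.1, 89.0]
eef_rot: [-0.05, 0.999, 0.0, 0.0]
force: [0.3, -0.8, -4.7]
opening: 59.8
grasp_force: 20.0
```

>>> {"fn": "jog_arm", "kwargs": {"hand": [-1,-1,-1,-1], "dp": [[-6,0,0],[-6,0,0],[-5,0,0],[0,0,0]], "turn": [0,0,0,0]}}

```text
clock: 70.75
position: [502.6, 95.8, 88.9]
eef_rot: [-0.05, 0.999, 0.0, 0.0]
force: [-0.5, 0.5, -5.1]
opening: 59.9
grasp_force: 20.0
```

>>> {"fn": "jog_arm", "kwargs": {"hand": [-1,-1,-1,-1], "dp": [[-3,0,0],[-3,0,0],[0,0,3],[0,0,0]], "turn": [0,0,0,0], "squeeze": 12}}

```text
clock: 71.25
position: [507.4, 96.3, 86.4]
eef_rot: [-0.05, 0.999, -0.0, -0.001]
force: [-4.2, -0.6, 3.8]
opening: 60.0
grasp_force: 12.0
```

>>> {"fn": "jog_arm", "kwargs": {"hand": [-1,-1,-1,-1,-1], "dp": [[2,0,3],[2,0,3],[2,0,3],[1.5,0,2],[0,0,0]], "turn": [0,0,0,0,0]}}

```text
clock: 71.88
position: [499.2, 95.5, 75.0]
eef_rot: [-0.05, 0.999, -0.0, -0.001]
force: [-4.5, -0.7, 1.9]
opening: 60.0
grasp_force: 12.0
```

>>> {"fn": "jog_arm", "kwargs": {"hand": [-1,-1,-1,-1], "dp": [[2,0,1.5],[1,0,1.5],[0,0,1],[0,0,0]], "turn": [0,0,0,0]}}

```text
clock: 72.38
position: [496.5, 95.2, 71.5]
eef_rot: [-0.05, 0.999, -0.0, -0.001]
force: [-8.2, -0.7, 8.2]
opening: 59.6
grasp_force: 12.0
```

```bash
python3 -c "
from h import *
s=arm.read_state(); print(s['position'],s['force']); bay(-110)"
```

```text
[496.48685621  95.16452077  71.48131681] [-8.16743684 -0.66885256  8.23010629]
z 24 -80:184 -79:179 -78:175 -77:176 -76:176 -75:175 -74:175 -73:175 -72:175 -71:175 -70:174 -69:174 -68:171 -67:169 -66:163 -65:160 -64:160 -63:157 -62:151 -61:146 -60:135 -59:125 -58:158 -57:188 -56:188 -55:187 -54:184 -53:157 -52:137 -51:138 -50:144 -49:146 -48:147 -47:147 -46:146 -45:147 -44:146 -43:156 -42:198 -41:213 -40:214 -39:191 -38:140 -37:130 -36:125 -35:137 -34:166 -33:171 -32:170 -31:171 -30:170
z 55 -60:195 -58:186 -56:137 -54:146 -52:147 -50:146 -48:192 -46:213 -44:128 -42:136 -40:171 -38:170 -36:171 -34:124 -32:120 -30:167 -28:169 -26:168 -24:142 -22:125 -20:148 -18:167 -16:167 -14:166 -12:144 -10:144 -8:144 -6:145 -4:145 -2:145 -0:145 2:145 4:145 6:145 8:146 10:146 12:146 14:146 16:147 18:148 20:186 22:204 24:208 26:208 28:207 30:207 32:206 34:202 36:151 38:157 40:255 42:246 44:241 46:241 48:238 50:241 52:238 54:240 56:164 58:85 60:93
z 105 -15:146 -14:146 -13:146 -12:146 -11:146 -10:158 -9:189 -8:201 -7:208 -6:208 -5:208 -4:207 -3:207 -2:207 -1:206 0:207 1:199 2:160 3:146 4:184 5:255 6:252 7:241 8:241 9:242 10:237 11:239 12:241 13:240 14:238 15:240 16:224 17:102 18:85 19:89 20:97 21:89 22:95 23:98 24:96 25:100
```

>>> {"fn": "jog_arm", "kwargs": {"hand": [-1,-1,-1,-1,-1], "dp": [[0,0,-0.5],[0,0,0],[2,0,0],[2,0,0],[0,0,0]], "turn": [0,0,0,0,0], "squeeze": 30}}

```text
clock: 73.05
position: [494.3, 94.9, 71.5]
eef_rot: [-0.05, 0.999, 0.0, 0.001]
force: [1.3, -0.4, -2.5]
opening: 59.5
grasp_force: 30.0
```

>>> {"fn": "jog_arm", "kwargs": {"hand": [-1,-1,-1,-1], "dp": [[2,0,0],[2,0,0.5],[2,0,0.5],[0,0,0]], "turn": [0,0,0,0]}}

```text
clock: 73.55
position: [490.4, 94.6, 72.0]
eef_rot: [-0.05, 0.999, 0.0, 0.003]
force: [5.4, 0.9, 1.2]
opening: 59.9
grasp_force: 30.0
```

>>> {"fn": "jog_arm", "kwargs": {"hand": [-1,-1,-1], "dp": [[2,0,0.5],[2,0,0.5],[0,0,0]], "turn": [0,0,0]}}

```text
clock: 73.92
position: [488.9, 94.4, 72.5]
eef_rot: [-0.05, 0.999, 0.0, 0.006]
force: [7.9, 0.2, 4.2]
opening: 59.7
grasp_force: 30.0
```

>>> {"fn": "jog_arm", "kwargs": {"hand": [-1,-1,-1], "dp": [[2,0,0],[2,0,0],[0,0,0]], "turn": [0,0,0]}}

```text
clock: 74.3
position: [486.4, 94.2, 73.4]
eef_rot: [-0.05, 0.999, 0.0, 0.007]
force: [10.0, 0.1, 5.3]
opening: 59.6
grasp_force: 30.0
```

```bash
python3 -c "
from h import *
s=arm.read_state(); print(s['position'],s['force'],s['eef_rot']); bay(-110);bay(0)"|cut -c1-400
```

```text
[486.41480849  94.17761026  73.35001268] [10.02413656  0.07142622  5.2711955 ] [-4.95931866e-02  9.98743962e-01  4.44780390e-04  7.12851900e-03]
z 24 -80:188 -79:189 -78:180 -77:178 -76:179 -75:179 -74:179 -73:176 -72:175 -71:175 -70:174 -69:174 -68:173 -67:174 -66:172 -65:161 -64:158 -63:147 -62:140 -61:184 -60:206 -59:206 -58:204 -57:204 -56:181 -55:166 -54:168 -53:168 -52:167 -51:169 -50:221 -49:236 -48:237 -47:213 -46:150 -45:140 -44:140 -43:151 -42:191 -41:195 -40:195 -39:195 -38:195 -37:195 -36:195 -35:190 -34:166 -33:145 -32:148 -31
z 55 -60:168 -58:167 -56:235 -54:210 -52:140 -50:188 -48:195 -46:195 -44:194 -42:146 -40:144 -38:194 -36:194 -34:193 -32:158 -30:145 -28:182 -26:192 -24:192 -22:193 -20:168 -18:168 -16:168 -14:169 -12:169 -10:169 -8:170 -6:170 -4:170 -2:171 -0:171 2:172 4:172 6:173 8:173 10:187 12:225 14:234 16:235 18:234 20:234 22:234 24:233 26:229 28:181 30:177 32:199 34:255 36:254 38:252 40:251 42:252 44:252 46
z 105 -15:234 -14:234 -13:234 -12:234 -11:234 -10:234 -9:234 -8:217 -7:180 -6:177 -5:176 -4:214 -3:255 -2:255 -1:253 0:252 1:251 2:251 3:252 4:252 5:251 
[... 497 characters left out ...]
167 -35:166 -34:163 -33:159 -32:160 -31
z 55 -60:215 -58:202 -56:213 -54:222 -52:222 -50:224 -48:224 -46:223 -44:224 -42:224 -40:223 -38:222 -36:221 -34:222 -32:224 -30:224 -28:223 -26:224 -24:223 -22:222 -20:222 -18:221 -16:221 -14:222 -12:222 -10:221 -8:222 -6:222 -4:222 -2:222 0:222 2:221 4:221 6:222 8:222 10:221 12:221 14:222 16:221 18:183 20:68 22:68 24:67 26:66 28:65 30:64 32:63 34:62 36:60 38:60 40:59 42:58 44:56 46:55 48:54 50:5
z 105 -15:176 -14:176 -13:177 -12:176 -11:175 -10:166 -9:149 -8:136 -7:126 -6:114 -5:101 -4:92 -3:105 -2:98 -1:79 0:59 1:54 2:54 3:53 4:53 5:52 6:52 7:51 8:51 9:51 10:58 11:59 12:58 13:58 14:59 15:60 16:61 17:61 18:60 19:60 20:60 21:59 22:59 23:59 24:59 25:59
```

>>> {"fn": "jog_arm", "kwargs": {"hand": [-1,-1,-1,-1,-1], "dp": [[-4,0,0],[-4,0,0],[-3,0,0],[-2,0,0],[0,0,0]], "turn": [0,0,0,0,0]}}

```text
clock: 75.03
position: [489.7, 94.5, 71.4]
eef_rot: [-0.05, 0.999, -0.0, -0.004]
force: [-12.7, -1.8, 24.7]
opening: 59.8
grasp_force: 30.0
```

>>> {"fn": "jog_arm", "kwargs": {"hand": [1,1,1,1,1], "dp": [[0,0,0],[0,0,0],[0,0,0],[0,0,-40],[0,0,-50]], "turn": [0,0,0,0,0]}}

```text
clock: 75.65
position: [490.8, 94.5, 158.2]
eef_rot: [-0.05, 0.999, -0.0, -0.003]
force: [1.0, 0.5, -0.2]
opening: 88.1
grasp_force: 0.0
```

>>> {"fn": "jog_arm", "kwargs": {"hand": [1,1,1,1,1], "dp": [[0,54,0],[0,55,0],[0,55,0],[0,55,0],[0,0,0]], "turn": [0,0,0,0,0]}}

```text
clock: 76.28
position: [470.0, 315.8, 158.8]
eef_rot: [-0.052, 0.999, 0.0, -0.0]
force: [-0.8, -0.4, 0.3]
opening: 88.0
grasp_force: 0.0
```

```bash
python3 -c "
from h import *
c,sn=np.cos(.1),np.sin(.1); o=np.array([486.5,204.5])+-4*np.array([c,sn])+110*np.array([-sn,c]); go(o[0],o[1],70,.1)
bay(110)" | cut -c1-700
```

```text
clk 76.3 at [470.  315.8 158.8] turn 0.004 shift [-1.4 -2.4 88.8]
z 24 -80:197 -79:197 -78:196 -77:196 -76:196 -75:196 -74:196 -73:196 -72:197 -71:197 -70:197 -69:198 -68:190 -67:160 -66:135 -65:128 -64:128 -63:127 -62:127 -61:127 -60:127 -59:120 -58:128 -57:160 -56:170 -55:175 -54:185 -53:176 -52:158 -51:152 -50:152 -49:153 -48:154 -47:142 -46:130 -45:127 -44:128 -43:128 -42:129 -41:134 -40:138 -39:138 -38:138 -37:138 -36:138 -35:138 -34:150 -33:182 -32:200 -31:199 -30:186
z 55 -60:160 -58:181 -56:169 -54:154 -52:156 -50:128 -48:128 -46:132 -44:138 -42:138 -40:139 -38:197 -36:187 -34:159 -32:157 -30:157 -28:160 -26:165 -24:170 -22:173 -20:174 -18:176 -16:177 -14:180 -12:184 -10:154 -8:148 -6:143 -4:142 -2:142 0:142 2:143 4:143 6:143 8:144 10:144 12:144 14:145 16:145 18:145 20:163 22:201 24:250 26:254 28:254 30:253 32:252 34:238 36:203 38:187 40:172 42:154 44:147 46:144 48:231 50:253 52:241 54:239 56:240 58:237 60:239
z 105 -15:143 -14:143 -13:143 -12:144 -11:143 -10:144 -9:144 -8:144 -7:144 -6:144 -5:145 -4:145 -3:145 -2:145 -1:146 0:169 1:193 2:224 3:251 4:254 5:254 6:254 7:253 8:253 9:252 10:251 11:240 12:220 13:208 14:199 15:188 16:180 17:170 18:159 19:149 20:146 21:146 22:190 23:252 24:253 25:247
```

```bash
python3 - <<'E'
from h import *
w=grab("wrist"); c,sn=np.cos(.1),np.sin(.1); o=np.array([486.5,204.5]); rx=np.array([c,sn]);ry=np.array([-sn,c])
for z,x0 in ((105,6),(105,3),(105,9),(55,-38),(55,-20)):
    P=o+rx*x0+ry*60;Q=o+rx*x0+ry*165; x,v=edges(w,[*P,z],[*Q,z],53,2); print(z,x0," ".join(f"{60+i:.0f}:{k:.0f}" for i,k in zip(x,v)))
t=grab("top"); a=grab("scene")
for n in ("shells","bars"): print(n,[(round(d['p'],2),np.round(atz(t,d['point'][1],d['point'][0],50)[:2]).tolist()) for d in arm.find_in(t,n)],[(round(d['p'],2),np.round(atz(a,d['point'][1],d['point'][0],40)[:2]).tolist()) for d in arm.find_in(a,n)])
E
```

```text
105 6 60:165 62:173 64:174 66:174 68:200 70:157 72:104 74:135 76:149 78:175 80:174 82:245 84:230 86:254 88:253 90:253 92:253 94:253 96:254 98:254 100:254 102:254 104:254 106:254 108:254 110:254 112:254 115:254 117:254 119:254 121:253 123:253 125:253 127:253 129:253 131:253 133:253 135:253 137:253 139:253 141:252 143:227 145:176 147:116 149:124 151:193 153:113 155:98 157:106 159:104 161:102 163:101 165:100
105 3 60:198 62:199 64:200 66:200 68:203 70:162 72:103 74:136 76:183 78:203 80:202 82:249 84:213 86:231 88:231 90:237 92:248 94:250 96:250 98:250 100:243 102:241 104:241 106:242 108:239 110:232 112:233 115:232 117:248 119:250 121:250 123:250 125:249 127:242 129:242 131:242 133:242 135:232 137:232 139:232 141:230 143:226 145:193 147:119 149:123 151:193 153:117 155:102 157:105 159:103 161:102 163:101 165:100
105 9 60:136 62:138 64:138 66:141 68:198 70:154 72:108 74:136 76:138 78:140 80:140 82:241 84:241 86:249 88:251 90:251 92:251 94:251 96:251 98:251 100:251 102:251 104:251 106:251 108:251 110:251 112:249 115:251 117:251 119:251 121:251 123:251 125:251 127:251 129:251 131:251 133:251
[... 502 characters left out ...]
:84 159:114 161:129 163:89 165:74
55 -20 60:140 62:99 64:108 66:133 68:143 70:135 72:134 74:137 76:200 78:166 80:161 82:170 84:169 86:172 88:169 90:171 92:171 94:168 96:168 98:169 100:168 102:168 104:169 106:167 108:171 110:173 112:193 115:179 117:170 119:170 121:174 123:170 125:171 127:171 129:169 131:168 133:170 135:168 137:168 139:168 141:167 143:171 145:171 147:136 149:195 151:198 153:194 155:141 157:87 159:115 161:129 163:113 165:102
shells [(0.97, [819.0, -228.0]), (0.71, [465.0, 288.0])] [(0.93, [853.0, -220.0]), (0.61, [467.0, 320.0])]
bars [(0.86, [726.0, 242.0]), (0.68, [478.0, 79.0]), (0.63, [318.0, -218.0])] [(0.93, [328.0, -217.0]), (0.82, [755.0, 241.0]), (0.62, [485.0, 93.0])]
```

>>> {"fn": "jog_arm", "kwargs": {"hand": [1,1,1,1,1], "dp": [[-6,1,30],[-6,0,30],[0,0,20],[0,0,8],[0,0,0]], "turn": [0,0,0,0,0], "squeeze": 30}}

```text
clock: 77.3
position: [482.5, 314.6, 71.1]
eef_rot: [-0.049, 0.999, -0.0, -0.0]
force: [-0.0, 1.6, -0.1]
opening: 88.3
grasp_force: 0.0
```

>>> {"fn": "jog_arm", "kwargs": {"hand": [-1,-1,-1,-1,-1], "dp": [[0,0,0],[0,0,0],[0,0,0],[0,0,0],[0,0,0]], "turn": [0,0,0,0,0]}}

```text
clock: 77.92
position: [483.3, 316.2, 72.5]
eef_rot: [-0.049, 0.999, 0.001, 0.001]
force: [-2.6, 5.4, 5.8]
opening: 59.7
grasp_force: 30.0
```

```bash
python3 -c "
from h import *
s=arm.read_state(); print(s['position'],s['force']); bay(110)" | cut -c1-700
```

```text
[483.32866373 316.24653772  72.49255392] [-2.59600699  5.40995923  5.84286482]
z 24 -80:184 -79:190 -78:186 -77:185 -76:185 -75:185 -74:180 -73:177 -72:182 -71:185 -70:184 -69:185 -68:185 -67:185 -66:185 -65:182 -64:180 -63:180 -62:180 -61:157 -60:147 -59:142 -58:139 -57:195 -56:210 -55:209 -54:209 -53:202 -52:172 -51:165 -50:165 -49:162 -48:161 -47:158 -46:147 -45:145 -44:145 -43:146 -42:146 -41:151 -40:157 -39:156 -38:157 -37:156 -36:157 -35:156 -34:155 -33:174 -32:218 -31:222 -30:222
z 55 -60:152 -58:212 -56:208 -54:169 -52:167 -50:147 -48:146 -46:148 -44:157 -42:156 -40:156 -38:221 -36:215 -34:173 -32:168 -30:171 -28:176 -26:183 -24:188 -22:191 -20:192 -18:193 -16:194 -14:197 -12:172 -10:166 -8:161 -6:155 -4:154 -2:155 0:155 2:154 4:155 6:154 8:155 10:155 12:155 14:155 16:155 18:155 20:155 22:156 24:156 26:156 28:157 30:195 32:215 34:219 36:219 38:218 40:218 42:217 44:215 46:164 48:198 50:255 52:249 54:244 56:246 58:246 60:246
z 105 -15:155 -14:155 -13:155 -12:155 -11:155 -10:155 -9:155 -8:155 -7:156 -6:156 -5:156 -4:156 -3:156 -2:156 -1:157 0:178 1:206 2:216 3:219 4:219 5:219 6:218 7:218 8:218 9:217 10:217 11:203 12:163 13:170 14:255 15:255 16:251 17:245 18:244 19:246 20:246 21:246 22:246 23:247 24:246 25:245
```

>>> {"fn": "jog_arm", "kwargs": {"hand": [-1,-1,-1,-1,-1], "dp": [[3,0,0],[4,0,0],[4,0,0],[3,0,0],[0,0,0]], "turn": [0,0,0,0,0], "squeeze": 40}}

```text
clock: 78.6
position: [470.0, 313.5, 72.4]
eef_rot: [-0.05, 0.999, 0.0, 0.001]
force: [3.3, 1.5, 7.9]
opening: 59.6
grasp_force: 39.9
```

>>> {"fn": "jog_arm", "kwargs": {"hand": [-1,-1,-1,-1,-1], "dp": [[2,0,0],[2,0,0],[2,0,0],[2,0,0],[0,0,0]], "turn": [0,0,0,0,0]}}

```text
clock: 79.22
position: [465.0, 313.1, 73.4]
eef_rot: [-0.05, 0.999, 0.001, 0.004]
force: [9.2, 0.1, 6.5]
opening: 59.5
grasp_force: 39.9
```

```bash
cat > lip.py <<'E'
from h import *
import sys
w=grab("wrist"); s=w["st"]; print(np.round(s["position"],1),np.round(s["force"],1),np.round(s["eef_rot"],4))
c,sn=np.cos(.1),np.sin(.1); o=np.array([486.5,204.5]); rx=np.array([c,sn]);ry=np.array([-sn,c])
def le(y0):
    P=o+rx*-85+ry*y0;Q=o+rx*-45+ry*y0; x,v=edges(w,[*P,24],[*Q,24],161,4); d=np.diff(cv2.GaussianBlur(v[None],(1,9),1.5)[0])
    m=(x[:-1]>10); i=np.argmax(np.where(m[:],d,-9)[: ]); return round(-85+x[i],1),round(d[i],1)
for y in map(float,sys.argv[1:]): print(y,le(y))
E
python3 lip.py 80 95 110 125 140 0 20 -20
```

```text
[465.  313.1  73.4] [9.2 0.1 6.5] [-5.010e-02  9.987e-01  5.000e-04  4.400e-03]
80.0 (np.float64(-50.5), np.float32(17.5))
95.0 (np.float64(-50.5), np.float32(24.9))
110.0 (np.float64(-50.2), np.float32(14.4))
125.0 (np.float64(-50.2), np.float32(15.9))
140.0 (np.float64(-61.5), np.float32(12.9))
0.0 (np.float64(-58.5), np.float32(19.7))
20.0 (np.float64(-57.7), np.float32(22.7))
-20.0 (np.float64(-58.7), np.float32(19.5))
```

>>> {"fn": "jog_arm", "kwargs": {"hand": [-1,-1,-1,-1,-1], "dp": [[2,0,-0.5],[2,0,-0.5],[2,0,0],[2,0,0],[0,0,0]], "turn": [0,0,0,0,0]}}

```text
clock: 79.9
position: [458.6, 312.6, 75.2]
eef_rot: [-0.05, 0.999, 0.001, 0.006]
force: [12.1, -0.8, 6.6]
opening: 59.6
grasp_force: 40.0
```

```bash
sed -i 's/m=(x\[:-1\]>10)/m=(x[:-1]>10)\&(x[:-1]<32)/' lip.py; python3 lip.py 80 95 110 125 140 0 20 -20
```

```text
[458.6 312.6  75.2] [12.1 -0.8  6.6] [-5.010e-02  9.987e-01  9.000e-04  5.900e-03]
80.0 (np.float64(-54.2), np.float32(19.2))
95.0 (np.float64(-54.2), np.float32(23.1))
110.0 (np.float64(-54.2), np.float32(21.4))
125.0 (np.float64(-54.2), np.float32(21.8))
140.0 (np.float64(-54.2), np.float32(22.0))
0.0 (np.float64(-58.2), np.float32(25.6))
20.0 (np.float64(-58.5), np.float32(28.2))
-20.0 (np.float64(-58.2), np.float32(28.4))
```

```bash
sed -i 's/<32)/<(29 if y0<50 and y0>-50 else 26.5))/' lip.py; python3 lip.py 80 110 140 0; python3 -c "
from h import *
bay(110)"|head -1|cut -c1-420
```

```text
[458.6 312.6  75.2] [12.4 -0.6  6.5] [-5.010e-02  9.987e-01  9.000e-04  5.900e-03]
80.0 (np.float64(-64.5), np.float32(12.0))
110.0 (np.float64(-64.5), np.float32(12.2))
140.0 (np.float64(-63.7), np.float32(10.5))
0.0 (np.float64(-58.5), np.float32(27.8))
z 24 -80:177 -79:177 -78:175 -77:172 -76:172 -75:173 -74:173 -73:173 -72:174 -71:174 -70:164 -69:159 -68:153 -67:152 -66:140 -65:136 -64:174 -63:198 -62:200 -61:199 -60:199 -59:180 -58:159 -57:161 -56:161 -55:161 -54:195 -53:233 -52:233 -51:233 -50:218 -49:203 -48:196 -47:190 -46:185 -45:180 -44:183 -43:182 -42:182 -41:188 -40:191 -39:194 -38:197 -37:199 -36:201 -35:203 -34:206 -33:207 -32:208 -31:210 -30:210
```

>>> {"fn": "jog_arm", "kwargs": {"hand": [-1,-1,-1,-1], "dp": [[2,0,0],[1.5,0,0],[0,0,0],[0,0,0]], "turn": [0,0,0,0]}}

```text
clock: 80.55
position: [457.0, 312.5, 75.3]
eef_rot: [-0.05, 0.999, 0.001, 0.008]
force: [17.2, 0.3, 2.2]
opening: 59.4
grasp_force: 40.0
```

```bash
python3 lip.py 80 110 140 0
```

```text
[457.  312.5  75.3] [17.2  0.3  2.2] [-0.0502  0.9987  0.0012  0.0077]
80.0 (np.float64(-66.2), np.float32(13.1))
110.0 (np.float64(-66.2), np.float32(12.8))
140.0 (np.float64(-66.0), np.float32(12.8))
0.0 (np.float64(-58.5), np.float32(27.1))
```

>>> {"fn": "jog_arm", "kwargs": {"hand": [-1,-1,-1,-1,-1], "dp": [[-5,0,0],[-5,0,0],[-5,0,0],[-4,0,0],[0,0,0]], "turn": [0,0,0,0,0]}}

```text
clock: 81.22
position: [466.4, 313.1, 72.1]
eef_rot: [-0.049, 0.999, -0.0, -0.002]
force: [-2.7, 1.8, 9.2]
opening: 59.3
grasp_force: 40.0
```

```bash
python3 lip.py 80 110 140 0; python3 -c "
from h import *
bay(110)"|cut -c1-420
```

```text
[466.4 313.1  72.1] [-2.7  1.8  9.2] [-4.920e-02  9.988e-01 -5.000e-04 -2.300e-03]
80.0 (np.float64(-61.5), np.float32(10.5))
110.0 (np.float64(-61.2), np.float32(10.6))
140.0 (np.float64(-61.5), np.float32(12.4))
0.0 (np.float64(-58.0), np.float32(27.3))
z 24 -80:183 -79:184 -78:183 -77:183 -76:181 -75:182 -74:180 -73:171 -72:170 -71:170 -70:170 -69:170 -68:167 -67:167 -66:167 -65:167 -64:154 -63:140 -62:140 -61:174 -60:196 -59:197 -58:195 -57:197 -56:179 -55:163 -54:161 -53:161 -52:162 -51:161 -50:167 -49:222 -48:228 -47:229 -46:213 -45:187 -44:179 -43:176 -42:172 -41:172 -40:172 -39:172 -38:178 -37:183 -36:186 -35:188 -34:192 -33:195 -32:197 -31:199 -30:200
z 55 -60:162 -58:161 -56:165 -54:228 -52:193 -50:174 -48:172 -46:178 -44:187 -42:194 -40:197 -38:199 -36:201 -34:201 -32:204 -30:203 -28:177 -26:169 -24:162 -22:161 -20:161 -18:161 -16:161 -14:162 -12:161 -10:162 -8:162 -6:162 -4:163 -2:163 0:164 2:163 4:164 6:164 8:164 10:164 12:186 14:219 16:226 18:226 20:226 22:226 24:225 26:225 28:193 30:165 32:253 34:255 36:249 38:250 40:249 42:250 44:250 46:249 48:203 50:99 52:
z 105 -15:222 -14:226 -13:226 -12:226 -11:226 -10:226 -9:225 -8:225 -7:225 -6:217 -5:174 -4:166 -3:232 -2:255 -1:254 0:249 1:249 2:250 3:250 4:250 5:249 6:250 7:250 8:250 9:171 10:100 11:101 12:110 13:107 14:107 15:113 16:107 17:116 18:110 19:115 20:114 21:116 22:117 23:117 24:116 25:114
```

>>> {"fn": "jog_arm", "kwargs": {"hand": [-1,-1,-1,-1,-1], "dp": [[0,0,-1.5],[-4,0,0],[-4,0,0],[-3,0,0],[0,0,0]], "turn": [0,0,0,0,0], "squeeze": 20}}

```text
clock: 81.95
position: [479.2, 314.1, 73.1]
eef_rot: [-0.05, 0.999, -0.0, -0.0]
force: [-0.2, 0.7, -3.7]
opening: 59.9
grasp_force: 20.0
```

>>> {"fn": "jog_arm", "kwargs": {"hand": [1,1,1,1,1], "dp": [[0,0,0],[0,0,0],[0,0,0],[0,0,-40],[0,0,-50]], "turn": [0,0,0,0,0]}}

```text
clock: 82.58
position: [478.2, 313.9, 163.4]
eef_rot: [-0.05, 0.999, -0.001, -0.001]
force: [1.5, 0.2, 1.2]
opening: 87.9
grasp_force: 0.0
```

>>> {"fn": "jog_arm", "kwargs": {"hand": [1,1,1], "dp": [[0,0,0],[0,0,0],[0,0,0]], "turn": [0,0,0]}}

```text
clock: 82.95
position: [478.1, 313.8, 162.0]
eef_rot: [-0.05, 0.999, -0.001, -0.001]
force: [-0.2, -0.5, -0.3]
opening: 88.3
grasp_force: 0.0
```

```bash
python3 lip.py 0; python3 -c "
from h import *
bay(110)"|cut -c1-420
```

```text
[478.1 313.8 162. ] [-0.2 -0.5 -0.3] [-4.960e-02  9.988e-01 -8.000e-04 -1.400e-03]
0.0 (np.float64(-58.5), np.float32(20.6))
z 24 -80:195 -79:195 -78:195 -77:194 -76:194 -75:194 -74:195 -73:195 -72:195 -71:195 -70:195 -69:196 -68:196 -67:196 -66:196 -65:196 -64:196 -63:196 -62:188 -61:160 -60:133 -59:124 -58:168 -57:228 -56:215 -55:174 -54:169 -53:166 -52:136 -51:125 -50:127 -49:127 -48:127 -47:127 -46:127 -45:127 -44:131 -43:135 -42:136 -41:137 -40:136 -39:138 -38:168 -37:195 -36:202 -35:199 -34:190 -33:181 -32:170 -31:160 -30:155
z 55 -60:167 -58:204 -56:168 -54:127 -52:127 -50:127 -48:128 -46:136 -44:136 -42:173 -40:201 -38:179 -36:159 -34:156 -32:158 -30:163 -28:169 -26:172 -24:174 -22:175 -20:176 -18:178 -16:181 -14:186 -12:156 -10:141 -8:140 -6:141 -4:141 -2:141 0:142 2:142 4:142 6:143 8:143 10:144 12:143 14:162 16:196 18:204 20:204 22:203 24:201 26:200 28:215 30:223 32:212 34:198 36:175 38:153 40:147 42:147 44:176 46:254 48:250 50:242 52
z 105 -15:142 -14:141 -13:142 -12:142 -11:143 -10:143 -9:143 -8:143 -7:143 -6:143 -5:143 -4:145 -3:170 -2:192 -1:202 0:204 1:203 2:203 3:203 4:202 5:201 6:200 7:196 8:214 9:230 10:226 11:222 12:213 13:205 14:196 15:182 16:167 17:153 18:147 19:147 20:147 21:172 22:236 23:254 24:251 25:244
```

>>> {"fn": "jog_arm", "kwargs": {"hand": [1,1,1,1,1], "dp": [[0,-55,0],[0,-55,0],[0,-55,0],[0,-55,0],[0,0,0]], "turn": [0,0,0,0,0]}}

```text
clock: 83.68
position: [500.7, 92.4, 162.8]
eef_rot: [-0.047, 0.999, -0.0, -0.001]
force: [0.2, 0.3, -0.7]
opening: 88.4
grasp_force: 0.0
```

```bash
python3 lip.py 0; python3 -c "
from h import *
bay(-110)
c,sn=np.cos(.1),np.sin(.1); o=np.array([486.5,204.5])-110*np.array([-sn,c]); go(o[0],o[1],71,.1)
"|cut -c1-420
```

```text
[500.7  92.4 162.8] [ 0.2  0.3 -0.7] [-4.700e-02  9.989e-01 -4.000e-04 -9.000e-04]
0.0 (np.float64(-58.0), np.float32(7.7))
z 24 -80:185 -79:185 -78:185 -77:186 -76:186 -75:187 -74:187 -73:187 -72:187 -71:187 -70:187 -69:186 -68:185 -67:186 -66:186 -65:183 -64:163 -63:131 -62:120 -61:163 -60:223 -59:210 -58:169 -57:160 -56:156 -55:129 -54:125 -53:153 -52:217 -51:233 -50:230 -49:192 -48:133 -47:111 -46:110 -45:128 -44:148 -43:154 -42:155 -41:154 -40:155 -39:155 -38:154 -37:131 -36:114 -35:112 -34:116 -33:123 -32:147 -31:155 -30:154
z 55 -60:172 -58:150 -56:131 -54:231 -52:197 -50:110 -48:137 -46:154 -44:155 -42:153 -40:113 -38:118 -36:154 -34:154 -32:154 -30:127 -28:117 -26:143 -24:155 -22:154 -20:151 -18:132 -16:133 -14:133 -12:134 -10:133 -8:134 -6:134 -4:135 -2:148 -0:185 2:194 4:193 6:192 8:191 10:189 12:196 14:222 16:191 18:118 20:178 22:221 24:221 26:222 28:157 30:135 32:220 34:254 36:207 38:140 40:196 42:234 44:236 46:235 48:234 50:238 5
z 105 -15:178 -14:192 -13:194 -12:193 -11:193 -10:192 -9:191 -8:191 -7:190 -6:187 -5:190 -4:215 -3:223 -2:214 -1:158 0:120 1:121 2:196 3:220 4:221 5:221 6:222 7:212 8:167 9:139 10:135 11:171 12:251 13:254 14:234 15:194 16:149 17:143 18:201 19:233 20:233 21:236 22:236 23:235 24:234 25:235
clk 83.8 at [500.7  95.3 163.1] turn -0.003 shift [ 3.1  0.  92.1]
```

>>> {"fn": "jog_arm", "kwargs": {"hand": [1,1,1,1,1], "dp": [[6,0,30],[5,0,30],[0,0,20],[0,0,11],[0,0,0]], "turn": [0,0,0,0,0], "squeeze": 40}}

```text
clock: 84.4
position: [489.4, 95.4, 72.0]
eef_rot: [-0.05, 0.999, 0.0, -0.001]
force: [-0.2, 0.2, 0.7]
opening: 88.0
grasp_force: 0.0
```

>>> {"fn": "jog_arm", "kwargs": {"hand": [-1,-1,-1,-1,-1], "dp": [[0,0,0],[0,0,0],[0,0,0],[0,0,0],[0,0,-0.5]], "turn": [0,0,0,0,0]}}

```text
clock: 85.02
position: [490.7, 94.6, 73.6]
eef_rot: [-0.049, 0.999, 0.0, 0.001]
force: [1.2, 0.2, -1.7]
opening: 59.7
grasp_force: 40.0
```

>>> {"fn": "jog_arm", "kwargs": {"hand": [-1,-1,-1,-1], "dp": [[2,0,0],[2,0,0],[2,0,0],[0,0,0]], "turn": [0,0,0,0]}}

```text
clock: 85.52
position: [487.3, 94.3, 74.8]
eef_rot: [-0.05, 0.999, 0.0, 0.004]
force: [6.9, 0.9, -0.9]
opening: 59.7
grasp_force: 40.0
```

```bash
python3 lip.py -80 -110 -140 0
```

```text
[487.3  94.3  74.8] [ 6.9  0.9 -0.9] [-4.950e-02  9.988e-01  2.000e-04  3.600e-03]
-80.0 (np.float64(-62.0), np.float32(12.8))
-110.0 (np.float64(-62.2), np.float32(11.2))
-140.0 (np.float64(-62.2), np.float32(10.2))
0.0 (np.float64(-58.0), np.float32(10.5))
```

Lip is out 4 mm; another 4 mm is needed.

>>> {"fn": "jog_arm", "kwargs": {"hand": [-1,-1,-1,-1,-1], "dp": [[2,0,0],[2,0,0],[1.5,0,0],[0,0,0],[0,0,0]], "turn": [0,0,0,0,0]}}

```text
clock: 86.2
position: [483.9, 93.9, 75.8]
eef_rot: [-0.05, 0.999, 0.0, 0.006]
force: [9.1, 1.5, 1.3]
opening: 59.6
grasp_force: 40.0
```

```bash
python3 lip.py -80 -110 -140 0
```

```text
[483.9  93.9  75.8] [9.1 1.5 1.3] [-4.960e-02  9.988e-01  3.000e-04  5.600e-03]
-80.0 (np.float64(-63.7), np.float32(13.4))
-110.0 (np.float64(-63.7), np.float32(12.8))
-140.0 (np.float64(-64.2), np.float32(12.0))
0.0 (np.float64(-58.2), np.float32(12.6))
```

>>> {"fn": "jog_arm", "kwargs": {"hand": [-1,-1,-1,-1,-1], "dp": [[2,0,0],[1.5,0,0],[1,0,0],[0,0,0],[0,0,0]], "turn": [0,0,0,0,0]}}

```text
clock: 86.88
position: [481.1, 93.6, 76.7]
eef_rot: [-0.05, 0.999, 0.0, 0.007]
force: [11.7, 1.7, 2.1]
opening: 59.4
grasp_force: 40.0
```

```bash
python3 lip.py -80 -110 -140 0
```

```text
[481.1  93.6  76.7] [11.7  1.7  2.1] [-4.970e-02  9.987e-01  4.000e-04  7.300e-03]
-80.0 (np.float64(-65.0), np.float32(13.6))
-110.0 (np.float64(-65.2), np.float32(13.8))
-140.0 (np.float64(-65.0), np.float32(12.1))
0.0 (np.float64(-58.2), np.float32(11.9))
```

>>> {"fn": "jog_arm", "kwargs": {"hand": [-1,-1,-1], "dp": [[2,0,0],[0,0,0],[0,0,0]], "turn": [0,0,0]}}

```text
clock: 87.3
position: [480.1, 93.5, 76.7]
eef_rot: [-0.05, 0.999, 0.0, 0.008]
force: [15.0, 1.1, -0.8]
opening: 59.0
grasp_force: 40.0
```

```bash
python3 lip.py -80 -110 -140 0
```

```text
[480.1  93.5  76.7] [15.   1.1 -0.8] [-4.960e-02  9.987e-01  5.000e-04  8.400e-03]
-80.0 (np.float64(-66.2), np.float32(14.1))
-110.0 (np.float64(-66.0), np.float32(12.5))
-140.0 (np.float64(-66.2), np.float32(11.9))
0.0 (np.float64(-58.5), np.float32(12.5))
```

>>> {"fn": "jog_arm", "kwargs": {"hand": [-1,-1,-1,-1,-1], "dp": [[-5,0,0],[-5,0,0],[-5,0,0],[0,0,0],[0,0,0]], "turn": [0,0,0,0,0]}}

```text
clock: 87.98
position: [488.2, 94.3, 74.2]
eef_rot: [-0.05, 0.999, 0.0, 0.001]
force: [4.0, 0.1, 5.9]
opening: 59.5
grasp_force: 40.0
```

>>> {"fn": "jog_arm", "kwargs": {"hand": [-1,-1,-1,-1,-1], "dp": [[-4,0,0],[-4,0,0],[0,0,0],[0,0,0],[0,0,0]], "turn": [0,0,0,0,0], "squeeze": 20}}

```text
clock: 88.6
position: [489.5, 94.4, 73.4]
eef_rot: [-0.05, 0.999, -0.0, -0.006]
force: [-13.9, -1.6, 21.1]
opening: 59.8
grasp_force: 20.0
```

```bash
python3 lip.py -80 -110 -140 0;python3 -c "
from h import *
bay(-110)"|cut -c1-420
```

```text
[489.5  94.4  73.4] [-13.9  -1.6  21.1] [-4.960e-02  9.987e-01 -5.000e-04 -6.100e-03]
-80.0 (np.float64(-61.5), np.float32(13.5))
-110.0 (np.float64(-61.7), np.float32(11.4))
-140.0 (np.float64(-61.7), np.float32(15.8))
0.0 (np.float64(-58.2), np.float32(12.6))
z 24 -80:178 -79:178 -78:178 -77:179 -76:180 -75:179 -74:178 -73:177 -72:170 -71:165 -70:165 -69:161 -68:154 -67:154 -66:154 -65:150 -64:139 -63:129 -62:124 -61:165 -60:184 -59:181 -58:180 -57:177 -56:150 -55:144 -54:147 -53:148 -52:146 -51:149 -50:198 -49:216 -48:216 -47:193 -46:142 -45:124 -44:122 -43:134 -42:166 -41:173 -40:173 -39:173 -38:173 -37:173 -36:173 -35:168 -34:139 -33:122 -32:123 -31:122 -30:143
z 55 -60:144 -58:148 -56:167 -54:217 -52:141 -50:123 -48:173 -46:173 -44:172 -42:146 -40:122 -38:163 -36:172 -34:171 -32:165 -30:127 -28:128 -26:171 -24:171 -22:171 -20:151 -18:148 -16:148 -14:148 -12:148 -10:148 -8:148 -6:148 -4:149 -2:149 -0:149 2:149 4:149 6:149 8:150 10:163 12:199 14:213 16:213 18:213 20:211 22:211 24:211 26:188 28:151 30:152 32:253 34:251 36:240 38:242 40:241 42:241 44:245 46:242 48:243 50:158 5
z 105 -15:209 -14:214 -13:213 -12:213 -11:212 -10:212 -9:211 -8:211 -7:210 -6:192 -5:153 -4:150 -3:153 -2:246 -1:254 0:249 1:240 2:240 3:243 4:241 5:241 6:241 7:245 8:243 9:240 10:244 11:190 12:93 13:88 14:95 15:96 16:93 17:101 18:97 19:102 20:99 21:101 22:103 23:103 24:105 25:105
```

>>> {"fn": "jog_arm", "kwargs": {"hand": [-1,-1,-1,-1,-1], "dp": [[0,0,-1.5],[0,0,-1],[-4,0,0],[-3,0,0],[0,0,0]], "turn": [0,0,0,0,0]}}

```text
clock: 89.32
position: [502.3, 95.7, 75.5]
eef_rot: [-0.05, 0.999, -0.0, -0.0]
force: [-0.7, -0.3, -5.0]
opening: 59.9
grasp_force: 20.0
```

```bash
python3 lip.py -80 -110 -140 0;python3 -c "
from h import *
bay(-110)"|cut -c1-420
```

```text
[502.3  95.7  75.5] [-0.7 -0.3 -5. ] [-4.960e-02  9.988e-01 -0.000e+00 -2.000e-04]
-80.0 (np.float64(-58.7), np.float32(6.8))
-110.0 (np.float64(-58.7), np.float32(10.4))
-140.0 (np.float64(-59.0), np.float32(25.7))
0.0 (np.float64(-58.2), np.float32(11.1))
z 24 -80:190 -79:191 -78:191 -77:190 -76:183 -75:179 -74:179 -73:180 -72:180 -71:180 -70:178 -69:172 -68:168 -67:164 -66:164 -65:164 -64:165 -63:165 -62:161 -61:152 -60:133 -59:127 -58:170 -57:195 -56:196 -55:187 -54:182 -53:159 -52:145 -51:138 -50:134 -49:134 -48:134 -47:134 -46:134 -45:135 -44:139 -43:142 -42:142 -41:142 -40:142 -39:142 -38:142 -37:160 -36:201 -35:209 -34:208 -33:165 -32:127 -31:125 -30:120
z 55 -60:196 -58:192 -56:150 -54:134 -52:134 -50:135 -48:142 -46:142 -44:142 -42:197 -40:201 -38:124 -36:140 -34:167 -32:167 -30:166 -28:121 -26:118 -24:166 -22:165 -20:165 -18:147 -16:124 -14:138 -12:164 -10:164 -8:164 -6:143 -4:142 -2:141 -0:142 2:142 4:142 6:142 8:142 10:142 12:142 14:142 16:143 18:143 20:143 22:143 24:151 26:189 28:203 30:204 32:204 34:203 36:203 38:202 40:192 42:144 44:143 46:239 48:253 50:239 5
z 105 -15:142 -14:142 -13:142 -12:143 -11:142 -10:143 -9:143 -8:143 -7:143 -6:143 -5:143 -4:152 -3:181 -2:196 -1:204 0:204 1:204 2:204 3:203 4:203 5:202 6:202 7:200 8:170 9:144 10:144 11:151 12:247 13:253 14:245 15:239 16:238 17:237 18:238 19:237 20:238 21:238 22:238 23:238 24:240 25:199
```

>>> {"fn": "jog_arm", "kwargs": {"hand": [1,1,1,1,1], "dp": [[0,0,1],[0,0,0],[0,0,0],[0,0,-40],[0,0,-50]], "turn": [0,0,0,0,0]}}

```text
clock: 90.05
position: [500.9, 95.6, 164.7]
eef_rot: [-0.05, 0.999, -0.0, -0.001]
force: [0.3, -0.2, 0.8]
opening: 88.1
grasp_force: 0.0
```

>>> {"fn": "jog_arm", "kwargs": {"hand": [1,1,1,1,1], "dp": [[0,37,-40],[0,37,-40],[0,36,0],[0,0,0],[0,0,0]], "turn": [0,0,0,0,0]}}

```text
clock: 90.68
position: [490.8, 204.7, 244.4]
eef_rot: [-0.05, 0.999, -0.0, -0.0]
force: [-0.1, -0.1, -0.1]
opening: 88.0
grasp_force: 0.0
```

```bash
python3 lip.py -140 -110 -80 0 80 110 140;python3 - <<'E'
from h import *
for y in (-110,110): bay(y)
t=grab("top")
for n in ("empty_left","die","jar","carton","shells","bars"): print(n,[(round(d['p'],2),np.round(atz(t,d['point'][1],d['point'][0],45)[:2]).tolist()) for d in arm.find_in(t,n)])
E
```

```text
[490.8 204.7 244.4] [-0.1 -0.1 -0.1] [-4.990e-02  9.988e-01 -4.000e-04 -3.000e-04]
-140.0 (np.float64(-58.7), np.float32(17.9))
-110.0 (np.float64(-59.2), np.float32(16.2))
-80.0 (np.float64(-58.7), np.float32(15.5))
0.0 (np.float64(-58.2), np.float32(9.8))
80.0 (np.float64(-62.7), np.float32(0.1))
110.0 (np.float64(-75.0), np.float32(0.2))
140.0 (np.float64(-74.2), np.float32(0.3))
z 24 -80:188 -79:189 -78:189 -77:190 -76:190 -75:191 -74:192 -73:193 -72:193 -71:193 -70:193 -69:192 -68:192 -67:191 -66:191 -65:191 -64:192 -63:190 -62:179 -61:160 -60:143 -59:166 -58:208 -57:239 -56:245 -55:246 -54:245 -53:219 -52:196 -51:175 -50:151 -49:132 -48:130 -47:130 -46:131 -45:131 -44:133 -43:137 -42:137 -41:146 -40:200 -39:243 -38:254 -37:252 -36:219 -35:154 -34:129 -33:153 -32:202 -31:225 -30:227
z 55 -60:181 -58:242 -56:244 -54:195 -52:169 -50:130 -48:131 -46:136 -44:144 -42:243 -40:245 -38:127 -36:184 -34:226 -32:227 -30:224 -28:151 -26:132 -24:223 -22:227 -20:228 -18:196 -16:124 -14:180 -12:217 -10:171 -8:158 -6:145 -4:143 -2:144 -0:144 2:144 4:144 6:144 8:167 10:241 12:253 14:253 16:253 1
[... 1229 characters left out ...]
1 40:139 42:136 44:169 46:246 48:243 50:231 52:232 54:234 56:230 58:231 60:231
z 105 -15:134 -14:133 -13:134 -12:134 -11:134 -10:134 -9:135 -8:135 -7:135 -6:134 -5:134 -4:139 -3:158 -2:181 -1:193 0:195 1:194 2:194 3:193 4:192 5:192 6:191 7:196 8:206 9:223 10:229 11:230 12:229 13:229 14:229 15:229 16:229 17:229 18:229 19:229 20:229 21:228 22:226 23:218 24:201 25:166
empty_left [(0.6, [476.0, -95.0])]
die [(0.56, [771.0, 115.0]), (0.23, [467.0, 307.0])]
jar [(0.58, [778.0, -80.0])]
carton [(0.66, [636.0, -481.0]), (0.53, [483.0, -197.0])]
shells [(0.89, [824.0, -223.0]), (0.73, [470.0, 305.0]), (0.41, [776.0, 111.0])]
bars [(0.8, [309.0, -214.0]), (0.69, [737.0, 245.0]), (0.55, [491.0, 89.0])]
```

```bash
python3 -c "
from rig import arm
print(arm.sign_off())"
```

```text
the job is handed in; nothing more can be done
None
```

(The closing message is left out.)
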